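# Turn a plaster press mould cavity-up and click it into its cradle

## Task

Turn over the plaster mould with the grooved ends, which lies cavity down on the bench, and set it cavity up in the pocket of the wooden cradle; then press it straight down past the two spring catches until it clicks fully home on the pocket floor, stop pushing at once (do not lean on it: never more than 90 N) and let go. Leave everything else on the bench where it is; the other plaster block, longer and lower with plain ends, stays where it lies.

Things in the scene. Friction and masses are not known exactly. Their poses are not given: they have to be found in the camera images.
- mould: Plaster press mould: off-white block 100 mm long (x), 54 wide (y), 46 thick (z), about 0.26 kg; origin at its centre. Cavity in its -z face, +z face is the plain flat back. Always starts cavity down (+z up), at one of three places, long side roughly across the bench (y) within 30 degrees. Long sides plain, good to grip. Stands stably on either end (100 mm tall). Goes into the cradle either way round.
- cavity (a point): Centre of the mould's cavity face, at rim level (the mould's axes; the cavity opens to -z). The cavity is 66 x 32 mm with cut corners and 14 mm deep, with a flat clay-stained floor.
- groove_a (a point): Middle of the groove across the mould's +x end, on the end face: 15 mm tall (z), 6 mm deep, centred 12 mm from the flat back.
- groove_b (a point): The same groove in the mould's -x end.
- cradle: Wooden cradle, fixed, place and yaw vary: base 180 (x) x 112 (y) x 8 mm, origin centre of underside. Open pocket 104 (x) x 58 (y) mm between wooden guides with flared lips, tops 38 mm above the bench. Side guides only at the corners (38 to 62 mm from the middle along x), so the long sides are open for fingers over the middle 76 mm, down to the base. In each short end a sprung roller catch.
- pocket_floor (a point): Centre of the pocket floor, 8 mm above the bench; cradle's axes. The mould, back down, first rests on the rollers, its back about 26 mm above the bench; 10 to 13 N straight down over its middle spreads them and it drops 18 mm to the floor, the rollers snapping into its grooves. Home, its centre is 31 mm and its top 54 mm above the bench.
- roller_a (a point): Axis of the steel roller (along cradle y, radius 8, 16 mm wide) at the pocket's +x end, at rest, 20 mm above the bench: it stands 5 mm into the pocket and yields outwards 8 mm. Dark housing behind it, up to 85 mm from the cradle's middle and 32 mm above the bench.
- roller_b (a point): The same at the pocket's -x end.
- plainblock: Another plaster block, not the one wanted: 128 mm (x) by 60 mm (y) by 40 mm tall, plain ends without grooves, also cavity down; origin at the centre of its underside. Leave alone.
- rib: A flat wooden rib, D-shaped, 104 mm across and 7 mm thick, within 58 mm of its origin (centre of the underside). Leave alone.
- pinchbowl: A terracotta bowl, rim 86 mm across, 38 mm tall, origin at the centre of its underside. Leave alone.
- kneadblock: A dark wooden block 85 x 45 x 30 mm tall, origin at the centre of its underside. Leave alone.
- slipjar: A closed white jar, 80 mm across, 100 mm tall, origin at the centre of its underside. Leave alone.
- sprayer: A clear plastic bottle, 66 mm across, 190 mm tall, origin at the centre of its underside. Leave alone.
- bat: A round plaster bat 210 mm across and 32 mm tall with a lump of clay on it (82 mm tall in all), fixed, at the far side of the bench; origin at the centre of its underside.
There are look-alikes about, which are no part of the job. Leave any pink or purple look-alike of the mould alone.

How it is judged:
By the outcome, as a careful person would: the job done as asked, in the order asked, and still so for the second after the job is handed in, with the robot touching nothing.
It also fails if it takes over 72 s, if anything falls off the work surface, if the arm or the gripper's body presses on something with over 40 N, if the wrist force passes 120 N, or if a joint passes its speed limit or range.

## Robot

A 6-joint arm with a two-finger parallel gripper is mounted at the origin on the work surface. World frame = base frame: x ahead of the robot, y to its left, z up, the work surface at z = 0. Lengths are in m, angles in rad, forces in N, time in s.
With the tool pointing down it reaches from about 0.25 to 0.775 m from the base axis. Payload 4 kg.
Tool frame: the origin (TCP) lies at the centre of the arm's flange, where the gripper is bolted on; the fingertips stand ahead of it and the grasp point (between the pads) lies 180 mm ahead of it (robot.tcp_to_tips is the z of the fingertips in the tool frame, in m); z points along the fingers, y is the direction in which the jaws open and shut (so a half turn about z gives the same grasp; the last joint's range is limited). The gripper opens to 94 mm and grips with 3 to 60 N. Pads are 16 mm wide; open, the fingers measure 119 mm over their backs; the gripper's body (75 mm by 177 mm) begins 78 mm behind the grasp point.
Start: joints at [1.075, 0.087, 1.371, -0, 1.684, -0.103], TCP at [0.211, 0.508, 0.405] pointing down, gripper open.
Joint ranges: [-3.1, 3.1], [-0.76, 2.03], [0.27, 2.55], [-1.08, 4.22], [0.17, 2.65], [-2.57, 2.57]. Speed limits (rad/s): [2.79, 2.79, 3.14, 3.14, 3.14, 3.14].

## Interface

Orientations are given as [roll, pitch, yaw] about the fixed x, y, z axes, in that order (R = Rz(yaw) Ry(pitch) Rx(roll)).
In Python, from bench import robot gives the robot as it stands.
- The arm moves only by the tool move_arm, never from a script. Its argument "increments" is a list that holds one entry, the list of rows, each a list of 7 numbers: the opening, from 0 (shut) to 1 (fully open), then the shift along the tool's x, y, z as a fraction of full scale, then the turn, a rotation vector about the tool's x, y, z as a fraction of full scale. In form: [[[jaw, dx, dy, dz, rx, ry, rz], ...]]. A call has 1 to 8 rows; each row is the pose to reach, as a shift and turn from the pose commanded when the call began, along the tool's axes at that moment; what a row does not reach only later rows make up. Full scale, the value 1, is 0.1 m for a shift and pi/2 rad for a turn. A row lasts 1/12 s, in which the tool goes at most 41.7 mm and 7.16 degrees, less where a joint would pass 70% of its speed; a pose out of reach is approached as far as the arm can. A call with a number of a shift or a turn outside -1 to 1 is refused whole. A call with a gripper value outside its range is refused whole. The fingers move at their own pace and stop on an object; the grip force is fixed at half the most. Time passes only in rows, so rows that repeat a pose let the fingers close. It gives the time, the measured TCP pose, the force and the opening at its end, in the units of the state.
- robot.get_obs(): the state, without advancing time (a new reading comes with each control period).
- robot.snapshot(name): name is "scene" or "top" or "wrist"; returns (picture, depth): 384x512x3 uint8, red, green, blue; 384x512 float32, m along the optical axis (not along the pixel's ray), 0 where there is no reading.
- robot.camera_params(name): a dict with "mtx" (3x3 intrinsics, pixels), "R" (3x3) and "t" (3): a world point X has camera coordinates R X + t. Camera axes: x right, y down, z forward; pixel columns grow to the right and rows downward; lengths in m; the calibration is good to about 2 mm. A picture is of the moment at which its call begins: read the wrist's pose just before it. camera_params takes no time and is no camera call; for the wrist camera it gives the pose at the moment of the call.
- robot.close_job(): hands the job in, once; it reports no verdict.
The state is a dict: "time": time; "joint_positions": joint angles; "qvel": joint speeds; "joint_torque": joint torques, N m; "tool_pos": TCP position; "ee_rot": TCP orientation; "wrist_force": force on the tool from outside, world axes, zero at the start; "wrist_torque": the same for the moment, N m; "width": finger opening in m.
Only numpy, scipy, OpenCV 4.12 (cv2) and the standard library are available. Lean on these libraries where they do the work, as an engineer would, in place of code of your own. Each camera call takes 0.05 s, during which the arm holds its last target.

## Working session

There is one attempt and no reset: what is moved stays moved. The work goes in short steps, Python scripts to look and compute and a tool call to move; the robot and the scene stay as the last step left them, time stands still between calls to the robot, and variables do not carry over. Pictures are saved under pics/ and viewed, and the job is handed in when it is done.

Besides the shell and the picture viewer there is one more tool, called after "Emit:" as name(argument=value, ...) on one line, values as JSON. move_arm: Moves the arm, as the interface text tells. Its arguments: {"type":"object","properties":{"increments":{"type":"array","items":{"type":"array","items":{"type":"array","items":{"type":"number","minimum":-1,"maximum":1}}}}},"required":["increments"]}

```bash
ls; mkdir -p pics; python3 - <<'E'
from bench import robot
import cv2, numpy as np
o=robot.get_obs();print({k:np.round(v,3) for k,v in o.items()}, robot.tcp_to_tips)
for n in("scene","top"):
    p,d=robot.snapshot(n); cv2.imwrite(f"pics/{n}0.png",cv2.cvtColor(p,cv2.COLOR_RGB2BGR)); np.save(f"{n}_d.npy",d)
    c=robot.camera_params(n); print(n,c); np.savez(n+"_0.npz",p=p,d=d,**c)
E
```

```text
pics
{'time': np.float64(0.0), 'joint_positions': array([ 1.075,  0.088,  1.372, -0.   ,  1.684, -0.103]), 'qvel': array([-0.002,  0.001,  0.001, -0.   , -0.   , -0.002]), 'joint_torque': array([-0.0000e+00, -3.4020e+01, -3.0242e+01,  7.2000e-02,  3.3000e-02,
       -0.0000e+00]), 'tool_pos': array([0.21 , 0.508, 0.404]), 'ee_rot': array([-3.139, -0.   ,  2.749]), 'wrist_force': array([-0.16 ,  0.365,  0.156]), 'wrist_torque': array([-0.049,  0.01 ,  0.014]), 'width': np.float64(0.094)} 0.1992
scene {'mtx': array([[346.46149423,   0.        , 260.14936476],
       [  0.        , 346.46149423, 188.58302023],
       [  0.        ,   0.        ,   1.        ]]), 'R': array([[-0.84422505,  0.53598012,  0.00306291],
       [ 0.33965736,  0.53939919, -0.77050723],
       [-0.41462868, -0.64944116, -0.6374239 ]]), 't': array([ 0.5464921 , -0.13031872,  1.31729106])}
top {'mtx': array([[381.98894939,   0.        , 259.26879585],
       [  0.        , 381.98894939, 196.5151645 ],
       [  0.        ,   0.        ,   1.        ]]), 'R': array([[ 0.01391594, -0.99987202,  0.00789275],
       [-0.9844774 , -0.015082  , -0.17486217],
       [ 0.17495883, -0.00533686, -0.98456129]]), 't': array([-0.0489865 ,  0.60826672,  1.24335139])}
```

View pics/scene0.png

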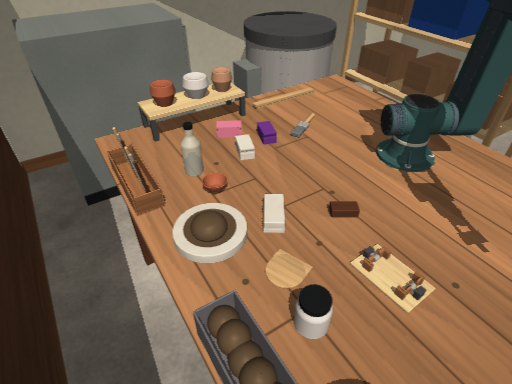

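View pics/top0.png

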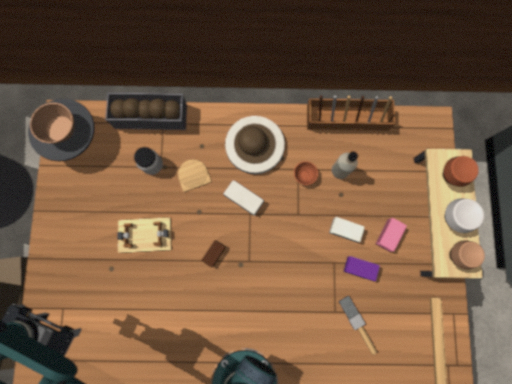

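In the top view the cradle is at about (145,235). The two white blocks are at (244,197), the longer one, and (347,230), the shorter one. Next I'll measure both.

```bash
cat > h.py <<'E'
import numpy as np, cv2
def ray(c,uv,z):
    uv=np.atleast_2d(uv).astype(float)
    d=np.c_[uv,np.ones(len(uv))]@np.linalg.inv(c['mtx']).T@c['R']
    o=-c['R'].T@c['t']
    return o+d*((z-o[2])/d[:,2])[:,None]
def cloud(c,d):
    v,u=np.indices(d.shape); k=np.stack([(u-c['mtx'][0,2])/c['mtx'][0,0]*d,(v-c['mtx'][1,2])/c['mtx'][1,1]*d,d],-1)
    return (k-c['t'])@c['R']
E
python3 - <<'E'
from h import *
for n in("top","scene"):
    f=dict(np.load(n+"_0.npz")); p,d=f['p'],f['d']
    hsv=cv2.cvtColor(p,cv2.COLOR_RGB2HSV); C=cloud(f,d)
    print(n,'table z',[np.median(C[...,2][(abs(C[...,0]-.4)<.05)&(abs(C[...,1]-y)<.03)]) for y in(.1,)])
    w=((hsv[...,1]<60)&(hsv[...,2]>130)&(C[...,2]>.015)&(C[...,2]<.06)&(d>0)).astype(np.uint8)
    cn,_=cv2.findContours(w,0,2)
    for c in cn:
        if cv2.contourArea(c)<150: continue
        m=np.zeros_like(w); cv2.drawContours(m,[c],-1,1,-1); P=C[(m>0)&(d>0)]
        zt=np.percentile(P[:,2],70)
        T=P[P[:,2]>zt-.006]
        r=cv2.minAreaRect((T[:,:2]*1000).astype(np.float32))
        print(np.round(np.mean(c,0)),'ztop',zt.round(4),'rect',np.round(r[0]),np.round(r[1]),round(r[2],1),'mean',T.mean(0).round(4))
    # cradle
    m=(hsv[...,0]>15)&(hsv[...,0]<32)&(hsv[...,1]>50)&(hsv[...,2]>170)&(C[...,2]<.02)&(C[...,1]>.15)
    m=cv2.morphologyEx(m.astype(np.uint8),cv2.MORPH_CLOSE,np.ones((9,9)))
    cn,_=cv2.findContours(m,0,2)
    for c in cn:
        if cv2.contourArea(c)<300: continue
        for z in (.008,):
            X=ray(f,c[:,0],z); r=cv2.minAreaRect((X[:,:2]*1000).astype(np.float32)); print('cr',np.round(np.mean(c,0)),z,np.round(r[0]),np.round(r[1]),round(r[2],1))
E
python3 - <<'E'
import cv2
i=cv2.imread('pics/top0.png')
cv2.imwrite('pics/topz.png',cv2.hconcat([cv2.resize(i[205:265,105:185],(400,300),interpolation=2),cv2.resize(i[205:265,320:400],(400,300),interpolation=2)]))
E
```

```text
top table z [np.float64(0.011554355313944963)]
[[346. 229.]] ztop 0.0479 rect [ 504. -340.] [101.  55.] 71.9 mean [ 0.5038 -0.3391  0.047 ]
[[243. 197.]] ztop 0.0422 rect [610.  15.] [128.  59.] 56.8 mean [0.6094 0.0145 0.0413]
[[256. 143.]] ztop 0.0376 rect [802. -21.] [205. 204.] 66.4 mean [ 0.7989 -0.0211  0.0457]
cr [[142. 234.]] 0.008 [478. 357.] [117. 182.] 4.0
cr [[192. 175.]] 0.008 [698. 199.] [102. 103.] 20.7
scene table z [np.float64(0.0282786896987161)]
[[315. 326.]] ztop 0.0471 rect [746. 374.] [17. 64.] 59.4 mean [0.7505 0.3753 0.0505]
[[210. 234.]] ztop 0.034 rect [804. -18.] [206. 206.] 23.1 mean [ 0.8111 -0.0026  0.0415]
[[274. 219.]] ztop 0.0399 rect [611.  18.] [129.  59.] 57.1 mean [0.6137 0.0214 0.0392]
[[245. 144.]] ztop 0.0457 rect [ 504. -338.] [104.  53.] 70.9 mean [ 0.5059 -0.3338  0.0453]
cr [[288. 267.]] 0.008 [699. 201.] [103. 103.] 20.7
cr [[393. 275.]] 0.008 [480. 357.] [113. 180.] 3.8
```

View pics/topz.png

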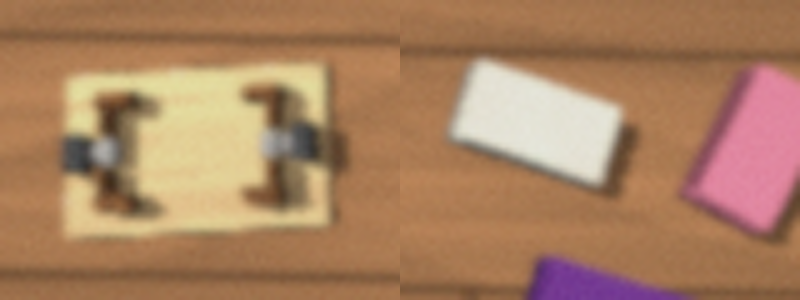

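The shorter block measures 101 x 55 mm at (0.504, -0.339), long axis at yaw about 71.4°, so it's the mould. The other one measures 128 x 59 mm. The cradle is at (0.479, 0.357), yaw about 94°. I'm starting the approach and collecting kinematic data on the way.

Emit:
move_arm(increments=[[[1,-0.85,-0.95,0,0,0,0],[1,-0.85,-0.95,0,0,0,0],[1,-0.85,-0.95,0,0,0,0],[1,-0.85,-0.95,0,0,0,0]]])

```text
time: 0.43
tool_pos: [0.2538, 0.3836, 0.4041]
ee_rot: [-3.138, 0.002, 2.744]
wrist_force: [0.4, 1.2, 0.2]
width: 0.0944
```

```bash
cat >> h.py <<'E'
from scipy.spatial.transform import Rotation as Ro
import json,os
def obs(log=True):
    from bench import robot
    o=robot.get_obs()
    if log:
        with open('log.jsonl','a') as f: f.write(json.dumps([list(map(float,o['joint_positions'])),list(map(float,o['tool_pos'])),list(map(float,o['ee_rot']))])+'\n')
    print('t',round(float(o['time']),2),'q',np.round(o['joint_positions'],3),'p',np.round(o['tool_pos'],4),'rpy',np.round(o['ee_rot'],3),'F',np.round(o['wrist_force'],1),'w',round(float(o['width']),4))
    return o
E
python3 -c "
from h import *
obs()"
```

```text
t 0.43 q [ 0.864 -0.114  1.571 -0.003  1.687 -0.31 ] p [0.2538 0.3836 0.4041] rpy [-3.138e+00  2.000e-03  2.744e+00] F [0.4 1.2 0.2] w 0.0944
```

Emit:
move_arm(increments=[[[1,-0.85,-0.95,0,0,0,0],[1,-0.85,-0.95,0,0,0,0],[1,-0.85,-0.95,0,0,0,0],[1,-0.85,-0.95,0,0,0,0]]])

```text
time: 0.77
tool_pos: [0.2963, 0.2634, 0.4046]
ee_rot: [-3.14, 0.002, 2.741]
wrist_force: [0.4, -1.0, -1.0]
width: 0.0939
```

```bash
python3 -c "
from h import *
obs()"
```

```text
t 0.77 q [ 0.585 -0.262  1.694 -0.003  1.711 -0.586] p [0.2963 0.2634 0.4046] rpy [-3.140e+00  2.000e-03  2.741e+00] F [ 0.4 -1.  -1. ] w 0.0939
```

Emit:
move_arm(increments=[[[1,-0.85,-0.95,0,0,0,-0.05],[1,-0.85,-0.95,0,0,0,-0.1],[1,-0.85,-0.95,0,0,0,-0.15],[1,-0.85,-0.95,0,0,0,-0.2]]])

```text
time: 1.1
tool_pos: [0.3383, 0.1439, 0.4045]
ee_rot: [-3.14, 0.001, 3.06]
wrist_force: [-0.1, 0.5, -0.4]
width: 0.0941
```

```bash
python3 -c "
from h import *
obs()"
```

```text
t 1.1 q [ 0.249 -0.332  1.745 -0.002  1.728 -1.241] p [0.3383 0.1439 0.4045] rpy [-3.14e+00  1.00e-03  3.06e+00] F [-0.1  0.5 -0.4] w 0.0941
```

```bash
cat >> h.py <<'E'
GP=0.18
def plan(gp,R,steps=None,o=None,vmax=.036,wmax=np.radians(6.5),jaw=1,show=True):
    """grasp point target gp (world), R target tool rotation; straight line of grasp point + slerp. prints calls"""
    o=o or obs(False)
    R0=Ro.from_euler('xyz',o['ee_rot']);p0=np.array(o['tool_pos'])
    g0=p0+R0.apply([0,0,GP]); R=R or R0; rv=(R0.inv()*R).as_rotvec()
    t1=gp-R.apply([0,0,GP])
    # sample for rate
    n=1
    def pose(s):
        Rs=R0*Ro.from_rotvec(rv*s); return (g0+(gp-g0)*s)-Rs.apply([0,0,GP]),Rs
    N=200; path=np.array([pose(s)[0] for s in np.linspace(0,1,N)])
    mx=np.max(np.linalg.norm(np.diff(path,axis=0),axis=1))*(N-1)
    n=max(int(np.ceil(mx/vmax)),int(np.ceil(np.linalg.norm(rv)/wmax)),1,steps or 0)
    print('rows',n)
    pc,Rc=p0,R0; rows=[]
    for k in range(1,n+1):
        p,Rk=pose(k/n)
        v=np.r_[Rc.inv().apply(p-pc)/.1,(Rc.inv()*Rk).as_rotvec()/(np.pi/2)]
        if len(rows)==8 or np.abs(v).max()>1:
            if show: print([rows])
            pc,Rc=pl,Rl; rows=[]
            v=np.r_[Rc.inv().apply(p-pc)/.1,(Rc.inv()*Rk).as_rotvec()/(np.pi/2)]
        rows.append([jaw]+[round(float(x),3)+0 for x in v]); pl,Rl=p,Rk
    print([rows])
def down(yaw,tilt=0):
    "tool down, tool x at yaw, tilted about tool y by tilt"
    return Ro.from_euler('xyz',[np.pi,0,yaw])*Ro.from_rotvec([0,tilt,0])
E
python3 -c "
from h import *
plan(np.array([.504,-.339,.2]),down(np.radians(71.4)))"
```

```text
t 1.1 q [ 0.249 -0.332  1.745 -0.002  1.728 -1.241] p [0.3383 0.1439 0.4045] rpy [-3.14e+00  1.00e-03  3.06e+00] F [-0.1  0.5 -0.4] w 0.0941
rows 16
[[[1, -0.128, -0.292, 0.016, 0.0, 0.0, 0.072], [1, -0.256, -0.585, 0.032, 0.0, 0.0, 0.144], [1, -0.384, -0.877, 0.048, 0.0, 0.0, 0.217]]]
[[[1, -0.218, -0.233, 0.016, 0.0, 0.0, 0.072], [1, -0.436, -0.466, 0.032, 0.0, 0.0, 0.144], [1, -0.654, -0.699, 0.048, 0.0, 0.0, 0.217], [1, -0.872, -0.932, 0.064, 0.0, 0.0, 0.289]]]
[[[1, -0.298, -0.114, 0.016, 0.0, 0.0, 0.072], [1, -0.596, -0.228, 0.031, 0.0, 0.0, 0.144], [1, -0.894, -0.342, 0.047, 0.0, 0.0, 0.217]]]
[[[1, -0.319, -0.008, 0.016, 0.0, 0.0, 0.072], [1, -0.638, -0.016, 0.031, 0.0, 0.0, 0.144], [1, -0.957, -0.024, 0.047, 0.0, 0.0, 0.217]]]
[[[1, -0.303, 0.099, 0.015, 0.0, 0.0, 0.072], [1, -0.607, 0.197, 0.031, 0.0, 0.0, 0.144], [1, -0.91, 0.296, 0.046, 0.0, 0.0, 0.217]]]
```

Emit:
move_arm(increments=[[[1,-0.13,-0.29,0.016,0,0,0.072],[1,-0.26,-0.585,0.03,0,0,0.144],[1,-0.384,-0.877,0.048,0,0,0.217]]])

```text
time: 1.35
tool_pos: [0.3688, 0.0561, 0.3998]
ee_rot: [3.141, 0.0, 2.718]
wrist_force: [1.0, 1.3, 0.0]
width: 0.0939
```

Emit:
move_arm(increments=[[[1,-0.218,-0.233,0.016,0,0,0.072],[1,-0.436,-0.466,0.03,0,0,0.144],[1,-0.654,-0.7,0.048,0,0,0.217],[1,-0.872,-0.932,0.064,0,0,0.289]]])

```text
time: 1.68
tool_pos: [0.4107, -0.0648, 0.3932]
ee_rot: [3.141, -0.0, 2.263]
wrist_force: [-0.1, 1.1, 1.0]
width: 0.0939
```

Emit:
move_arm(increments=[[[1,-0.298,-0.114,0.016,0,0,0.072],[1,-0.596,-0.228,0.03,0,0,0.144],[1,-0.894,-0.342,0.047,0,0,0.217]]])

```text
time: 1.93
tool_pos: [0.4422, -0.1554, 0.3883]
ee_rot: [3.141, -0.001, 1.922]
wrist_force: [0.9, -0.4, -0.2]
width: 0.0941
```

Emit:
move_arm(increments=[[[1,-0.319,-0.008,0.016,0,0,0.072],[1,-0.638,-0.016,0.03,0,0,0.144],[1,-0.957,-0.024,0.047,0,0,0.217]]])

```text
time: 2.18
tool_pos: [0.4735, -0.2459, 0.3834]
ee_rot: [3.142, -0.001, 1.581]
wrist_force: [-0.0, 0.1, 0.2]
width: 0.0942
```

Emit:
move_arm(increments=[[[1,-0.303,0.099,0.015,0,0,0.072],[1,-0.607,0.197,0.03,0,0,0.144],[1,-0.91,0.296,0.046,0,0,0.217]]])

```text
time: 2.43
tool_pos: [0.5047, -0.3363, 0.3785]
ee_rot: [-3.141, -0.001, 1.24]
wrist_force: [0.6, 0.7, 0.7]
width: 0.0944
```

```bash
python3 - <<'E'
from h import *
from bench import robot
o=obs()
c=robot.camera_params('wrist')
p,d=robot.snapshot('wrist'); cv2.imwrite('pics/w1.png',cv2.cvtColor(p,cv2.COLOR_RGB2BGR)); np.savez('w1.npz',p=p,d=d,**c)
C=cloud(c,d); hsv=cv2.cvtColor(p,cv2.COLOR_RGB2HSV)
w=((hsv[...,1]<60)&(hsv[...,2]>130)&(C[...,2]>.03)&(C[...,2]<.06)&(d>0)).astype(np.uint8)
cn,_=cv2.findContours(w,0,1)
for k in cn:
    if cv2.contourArea(k)<800: continue
    m=np.zeros_like(w); cv2.drawContours(m,[k],-1,1,-1); P=C[(m>0)&(d>0)]
    print(np.median(P[:,2]),np.round(k[:,0].mean(0)))
    X=ray(c,k[:,0],.046); r=cv2.minAreaRect((X[:,:2]*1000).astype(np.float32)); print(r)
E
```

```text
t 2.43 q [-6.810e-01  2.200e-01  1.272e+00  1.000e-03  1.651e+00 -3.510e-01] p [ 0.5047 -0.3363  0.3785] rpy [-3.141e+00 -1.000e-03  1.240e+00] F [0.6 0.7 0.7] w 0.0944
0.04576870384490297 [258. 185.]
((504.5831298828125, -340.568359375), (98.80943298339844, 53.179500579833984), 71.1588363647461)
```

View pics/w1.png

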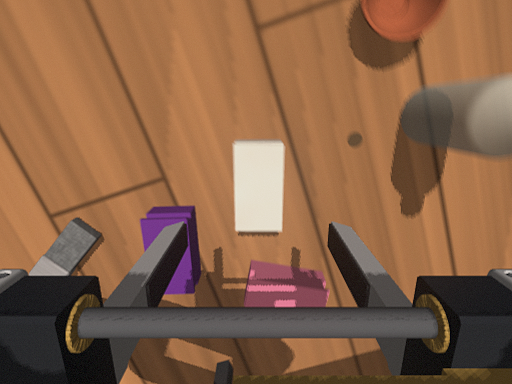

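```bash
python3 - <<'E'
from h import *
from scipy.optimize import least_squares
L=[json.loads(l) for l in open('log.jsonl')]
q=np.array([l[0] for l in L]);p=np.array([l[1] for l in L])
def f(x):
    e,L1,L2,h,a=x; r=[]
    s=q[:,1]; w=q[:,1]+q[:,2]
    R=L1*np.sin(s)+L2*np.sin(w)+a*np.cos(w); z=h+L1*np.cos(s)+L2*np.cos(w)-a*np.sin(w)
    c,sn=np.cos(q[:,0]),np.sin(q[:,0])
    return np.r_[R*c-e*sn-p[:,0],R*sn+e*c-p[:,1],z-p[:,2]]
for a0 in(0,):
    s=least_squares(f,[.05,.4,.4,.1,a0]);print(s.x,np.abs(s.fun).max())
    s=least_squares(lambda x:f(np.r_[x,0]),[.05,.4,.4,.1]);print(s.x,np.abs(s.fun).max())
c=dict(np.load('top_0.npz'));C=cloud(c,c['d'])
m=(C[...,2]>.1)&(C[...,2]<.25)&(C[...,0]>.5)&(C[...,0]<.8)&(C[...,1]<-.2)&(C[...,1]>-.5)
P=C[m];print(P.mean(0),P.min(0),P.max(0),len(P))
w=dict(np.load('w1.npz'));C=cloud(w,w['d']);hsv=cv2.cvtColor(w['p'],cv2.COLOR_RGB2HSV)
for n,m in(('pink',(hsv[...,0]>160)&(hsv[...,1]>60)&(hsv[...,2]>100)),('purp',(hsv[...,0]>120)&(hsv[...,0]<150)&(hsv[...,1]>80))):
    P=C[m&(C[...,2]>.005)&(C[...,2]<.08)];P=P[P[:,2]<.07]; print(n,len(P),P.min(0),P.max(0),P.mean(0))
E
```

```text
[0.05632309 0.45174004 0.49729145 0.02062796 0.12268854] 0.000301778509746331
[ 0.05632309  0.43483368  0.51033904 -0.08627986] 0.000876301112556821
[ 0.71055919 -0.32171245  0.14376107] [ 0.68461018 -0.35895188  0.10013557] [ 0.74704015 -0.29567745  0.19594214] 361
pink 2690 [ 0.35166488 -0.51314978  0.00507424] [ 0.54430117 -0.332065    0.0477979 ] [ 0.48773587 -0.47388576  0.03869466]
purp 2078 [ 0.35038299 -0.44275736  0.00522019] [ 0.41483426 -0.33251798  0.04789626] [ 0.38402884 -0.37865542  0.03868552]
```

Emit:
move_arm(increments=[[[1,0,0,0,0,0.07,0],[1,0,0,0,0,0.14,0],[1,0,0,0,0,0.21,0],[1,0,0,0,0,0.28,0],[1,0,0,0,0,0.35,0]]])

```text
time: 2.9
tool_pos: [0.5043, -0.3349, 0.3792]
ee_rot: [-3.142, -0.556, 1.247]
wrist_force: [-0.3, 0.7, -0.1]
width: 0.0941
```

```bash
python3 -c "
from h import *
obs()"
```

```text
t 2.9 q [-0.799  0.28   1.242  0.511  1.857 -0.387] p [ 0.5043 -0.3349  0.3792] rpy [-3.142 -0.556  1.247] F [-0.3  0.7 -0.1] w 0.0941
```

Emit:
move_arm(increments=[[[1,0,0,0,0,-0.07,0],[1,0,0,0,0,-0.14,0],[1,0,0,0,0,-0.21,0],[1,0,0,0,0,-0.28,0],[1,0,0,0,0,-0.35,0],[1,0,0,0,0,-0.42,0],[1,0,0,0,0,-0.49,0],[1,0,0,0,0,-0.56,0]]])

```text
time: 3.57
tool_pos: [0.5044, -0.3346, 0.3792]
ee_rot: [3.141, 0.334, 1.247]
wrist_force: [-0.9, 0.6, -1.0]
width: 0.094
```

```bash
python3 -c "
from h import *
obs()"
```

```text
t 3.57 q [-0.6    0.194  1.317 -0.321  1.537 -0.281] p [ 0.5044 -0.3346  0.3792] rpy [3.141 0.334 1.247] F [-0.9  0.6 -1. ] w 0.094
```

```bash
cat > kin.py <<'E'
from h import *
def Rz(a): return Ro.from_euler('z',a)
def Ry(a): return Ro.from_euler('y',a)
def fk(q,x,s4):
    d1,e,L1,a,L2,e2,d6=x[:7]
    R1=Rz(q[0]); R2=R1*Ry(q[1]); R3=R2*Ry(q[2]); R4=R3*Rz(s4*q[3]); R5=R4*Ry(q[4]); R6=R5*Rz(S6*q[5]+C6)
    p=np.array([0,0,d1])+R1.apply([0,e,0])+R2.apply([0,0,L1])+R3.apply([a,0,L2])+R4.apply([0,e2,0])+R5.apply([0,0,d6])
    return p,R6
S6=1;C6=-np.pi/2
E
python3 - <<'E'
import kin
from kin import *
from scipy.optimize import least_squares
L=[json.loads(l) for l in open('log.jsonl')]
for s4 in(1,-1):
  for c in (0,np.pi/2,np.pi,-np.pi/2):
    kin.C6=c
    e=[np.degrees((fk(np.array(l[0]),np.ones(7),s4)[1].inv()*Ro.from_euler('xyz',l[2])).magnitude()) for l in L]
    print(s4,c,np.round(e,1))
    if max(e)<3:
        def f(x): return np.concatenate([fk(np.array(l[0]),x,s4)[0]-l[1] for l in L]+[0.003*(x-[.15,.05,.44,0,.5,0,.15])])
        s=least_squares(f,[.15,.05,.44,0,.5,0,.15]);print(s.x.round(4),np.abs(s.fun[:-7]).max())
        np.save('kin.npy',np.r_[s.x,s4,c])
E
```

```text
1 0 [90. 90. 90. 90. 90. 90.]
1 1.5707963267948966 [0. 0. 0. 0. 0. 0.]
[ 0.1507  0.0566  0.4486  0.0985  0.5    -0.      0.1514] 2.719362008707371e-05
1 3.141592653589793 [90. 90. 90. 90. 90. 90.]
1 -1.5707963267948966 [180. 180. 180. 180. 180. 180.]
-1 0 [90.  90.  90.  90.  88.8 94.5]
-1 1.5707963267948966 [ 0.3  0.4  0.3  0.1 58.6 36.8]
-1 3.141592653589793 [ 90.   90.   90.   90.  117.4  96.9]
-1 -1.5707963267948966 [180.  180.  180.  180.  164.1 178.8]
```

```bash
cat >> kin.py <<'E'
from scipy.optimize import least_squares
K=np.load('kin.npy') if os.path.exists('kin.npy') else None
if K is not None: C6=K[8]
LO=np.array([-3.1,-.76,.27,-1.08,.17,-2.57])+.03;HI=np.array([3.1,2.03,2.55,4.22,2.65,2.57])-.03
def FK(q): return fk(q,K,1)
def ik(gp,R,seeds):
    t=np.asarray(gp)-R.apply([0,0,GP]); best=None
    for s in seeds:
        def f(q):
            p,Rq=FK(q); return np.r_[(p-t)*5,(Rq.inv()*R).as_rotvec()]
        r=least_squares(f,np.clip(s,LO+.01,HI-.01),bounds=(LO,HI),max_nfev=60)
        e=np.abs(r.fun).max()
        if best is None or e<best[1]-1e-6: best=(r.x,e)
        if e<1e-4: break
    return best
def wrist(q):
    x=K[:7];R1=Rz(q[0]); R2=R1*Ry(q[1]); R3=R2*Ry(q[2])
    el=np.array([0,0,x[0]])+R1.apply([0,x[1],0])+R2.apply([0,0,x[2]]); return el,el+R3.apply([x[3],0,x[4]])
E
cat > s.py <<'E'
from kin import *
D=np.radians
def sd(gp,extra=[]):
    az=np.arctan2(gp[1],gp[0])
    return extra+[np.array([az-.1+d,.3,1.3,j4,j5,0]) for d in(0,.3,-.3) for j4 in(0,1.2,-.8,2.5) for j5 in(1.6,)]
home=np.array([-.68,.22,1.27,0,1.65,-.35])
def rep(n,gp,R,s):
    q,e=ik(gp,R,sd(gp,s)); el,w=wrist(q)
    print(f'{n:14s} err {e:.4f} q',np.round(q,2),'wristz',round(w[2],3)); return q,e
if __name__=='__main__':
    for t in(25,35,45):
        q,e=rep(f'A{t}',[.504,-.34,.028],down(D(71.2),D(t)),[home])
    for S in([.40,-.12],[.45,-.15],[.35,-.15],[.4,-.25]):
        for ps in(60,80,100):
            print(S,ps)
            for t in(-45,-55,-65,60,70):
                rep(f'S{t}',[*S,.05],down(D(ps),D(t)),[home])
    for t in(0,-20,-30):
        rep(f'E{t}',[.479,.357,.053],down(D(93.9),D(t)),[home])
E
python3 s.py
```

```text
A25            err 0.0000 q [-0.89  0.46  1.37  0.37  1.55 -0.61] wristz 0.328
A35            err 0.0000 q [-0.95  0.54  1.32  0.49  1.66 -0.67] wristz 0.3
A45            err 0.0000 q [-1.    0.62  1.27  0.6   1.76 -0.71] wristz 0.262
[0.4, -0.12] 60
S-45           err 0.0000 q [ 0.05  0.25  1.76 -0.64  1.62  0.71] wristz 0.284
S-55           err 0.0000 q [ 0.11  0.36  1.72 -0.73  1.71  0.78] wristz 0.24
S-65           err 0.0000 q [ 0.15  0.47  1.69 -0.82  1.81  0.84] wristz 0.19
S60            err 0.0000 q [-1.09  0.22  1.98  0.82  1.65 -0.81] wristz 0.216
S70            err 0.0000 q [-1.13  0.35  1.96  0.9   1.74 -0.91] wristz 0.163
[0.4, -0.12] 80
S-45           err 0.0000 q [ 0.12  0.11  1.93 -0.75  1.44  0.53] wristz 0.284
S-55           err 0.0000 q [ 0.2   0.22  1.91 -0.87  1.52  0.66] wristz 0.24
S-65           err 0.0000 q [ 0.25  0.33  1.9  -0.97  1.61  0.77] wristz 0.19
S60            err 0.0000 q [-0.96  0.37  1.77  0.68  1.82 -0.91] wristz 0.216
S70            err 0.0000 q [-0.99  0.49  1.74  0.75  1.91 -0.96] wristz 0.163
[0.4, -0.12] 100
S-45           err 0.0000 q [ 
[... 3586 characters left out ...]
.0000 q [-1.1   0.66  1.45  0.69  2.06 -0.95] wristz 0.163
[0.4, -0.25] 100
S-45           err 0.0000 q [-0.21 -0.11  2.14 -0.91  0.98  0.1 ] wristz 0.284
S-55           err 0.0726 q [-0.12 -0.05  2.17 -1.05  1.04  0.3 ] wristz 0.252
S-65           err 0.2242 q [-0.05  0.03  2.16 -1.05  1.14  0.41] wristz 0.228
S60            err 0.0000 q [-0.95  0.66  1.32  0.45  2.12 -1.09] wristz 0.216
S70            err 0.0000 q [-0.97  0.77  1.26  0.52  2.23 -1.08] wristz 0.163
E0             err 0.0000 q [0.55 0.28 1.49 0.   1.37 0.48] wristz 0.384
E-20           err 0.0000 q [ 0.7   0.44  1.32 -0.28  1.59  0.66] wristz 0.364
E-30           err 0.0000 q [ 0.76  0.53  1.24 -0.4   1.71  0.7 ] wristz 0.34
```

```bash
python3 - <<'E'
from s import *
R=down(D(71.3),D(35)); g=np.array([.5045,-.3405,.028])
plan(g-R.apply([0,0,.08]),R)
E
```

```text
t 3.57 q [-0.6    0.194  1.317 -0.321  1.537 -0.281] p [ 0.5044 -0.3346  0.3792] rpy [3.141 0.334 1.247] F [-0.9  0.6 -1. ] w 0.094
rows 9
[[[1, -0.139, 0.002, 0.129, 0.0, 0.067, 0.0], [1, -0.275, 0.004, 0.277, 0.0, 0.134, 0.0], [1, -0.407, 0.006, 0.444, 0.0, 0.201, 0.001], [1, -0.534, 0.007, 0.631, 0.0, 0.267, 0.001], [1, -0.652, 0.009, 0.836, 0.0, 0.334, 0.001]]]
[[[1, -0.205, 0.002, 0.138, 0.0, 0.067, 0.0], [1, -0.408, 0.004, 0.295, 0.0, 0.134, 0.0], [1, -0.606, 0.005, 0.472, 0.0, 0.201, 0.001], [1, -0.799, 0.007, 0.668, 0.0, 0.267, 0.001]]]
```

Emit:
move_arm(increments=[[[1,-0.14,0.002,0.13,0,0.067,0],[1,-0.275,0.004,0.277,0,0.134,0],[1,-0.407,0.006,0.444,0,0.201,0],[1,-0.534,0.007,0.63,0,0.267,0],[1,-0.652,0.009,0.836,0,0.334,0]]])

```text
time: 3.98
tool_pos: [0.4769, -0.4197, 0.3216]
ee_rot: [3.139, -0.2, 1.248]
wrist_force: [1.4, -0.0, -0.3]
width: 0.0938
```

Emit:
move_arm(increments=[[[1,-0.205,0.002,0.138,0,0.067,0],[1,-0.408,0.004,0.295,0,0.134,0],[1,-0.606,0.005,0.472,0,0.201,0],[1,-0.8,0.007,0.668,0,0.267,0],[1,-0.8,0.007,0.668,0,0.267,0]]])

```text
time: 4.4
tool_pos: [0.4538, -0.4838, 0.2312]
ee_rot: [-3.127, -0.623, 1.233]
wrist_force: [-0.7, 0.5, -1.9]
width: 0.0938
```

```bash
python3 - <<'E'
from s import *
R=down(D(71.3),D(35)); g=np.array([.5045,-.3405,.028])
plan(g,R)
E
```

```text
t 4.4 q [-1.006  0.543  1.196  0.479  1.805 -0.657] p [ 0.4538 -0.4838  0.2312] rpy [-3.127 -0.623  1.233] F [-0.7  0.5 -1.9] w 0.0938
rows 3
[[[1, 0.024, 0.009, 0.246, -0.002, -0.003, -0.002], [1, 0.047, 0.018, 0.491, -0.003, -0.005, -0.004], [1, 0.071, 0.026, 0.737, -0.005, -0.008, -0.006]]]
```

Emit:
move_arm(increments=[[[1,0,0,0.2,0,0,0],[1,0,0,0.4,0,0,0],[1,0,0,0.5,0,0,0],[1,0,0,0.5,0,0,0],[1,0,0,0.5,0,0,0]]])

```text
time: 4.82
tool_pos: [0.4657, -0.4538, 0.2004]
ee_rot: [3.141, -0.613, 1.248]
wrist_force: [-0.1, -0.5, -0.3]
width: 0.094
```

```bash
python3 - <<'E'
from s import *
R=down(D(71.3),D(35)); g=np.array([.5045,-.3405,.028])
plan(g,R)
E
```

```text
t 4.82 q [-0.968  0.533  1.275  0.484  1.715 -0.668] p [ 0.4657 -0.4538  0.2004] rpy [ 3.141 -0.613  1.248] F [-0.1 -0.5 -0.3] w 0.094
rows 1
[[[1, -0.009, 0.004, 0.299, -0.001, -0.002, 0.002]]]
```

Emit:
move_arm(increments=[[[1,-0.009,0.004,0.15,0,-0.002,0.002],[1,-0.009,0.004,0.3,0,-0.002,0.002],[1,-0.009,0.004,0.3,0,-0.002,0.002],[0,-0.009,0.004,0.3,0,-0.002,0.002],[0,-0.009,0.004,0.3,0,-0.002,0.002],[0,-0.009,0.004,0.3,0,-0.002,0.002],[0,-0.009,0.004,0.3,0,-0.002,0.002],[0,-0.009,0.004,0.3,0,-0.002,0.002]]])

```text
time: 5.48
tool_pos: [0.4705, -0.4398, 0.1754]
ee_rot: [-3.141, -0.61, 1.242]
wrist_force: [0.5, 1.2, 0.3]
width: 0.0641
```

Emit:
move_arm(increments=[[[0,0,0,0,0,0,0],[0,0,0,0,0,0,0]]])

```text
time: 5.65
tool_pos: [0.4703, -0.4395, 0.1749]
ee_rot: [-3.139, -0.611, 1.242]
wrist_force: [-2.1, -1.4, 2.6]
width: 0.0535
```

```bash
python3 - <<'E'
from s import *
R=down(D(71.3),D(35)); g=np.array([.5045,-.3405,.128])
plan(g,R,jaw=0)
E
```

```text
t 5.65 q [-0.95   0.541  1.318  0.486  1.66  -0.672] p [ 0.4703 -0.4395  0.1749] rpy [-3.139 -0.611  1.242] F [-2.1 -1.4  2.6] w 0.0535
rows 3
[[[0, 0.196, 0.001, -0.272, 0.0, 0.0, 0.0], [0, 0.393, 0.003, -0.544, 0.0, 0.0, -0.001], [0, 0.589, 0.004, -0.815, 0.0, 0.0, -0.001]]]
```

Emit:
move_arm(increments=[[[0,0.1,0,-0.15,0,0,0],[0,0.3,0,-0.42,0,0,0],[0,0.5,0,-0.7,0,0,0],[0,0.65,0,-0.93,0,0,0],[0,0.65,0,-0.93,0,0,0]]])

```text
time: 6.07
tool_pos: [0.4715, -0.4403, 0.2953]
ee_rot: [3.131, -0.605, 1.249]
wrist_force: [1.7, 0.0, -0.6]
width: 0.0541
```

```bash
python3 - <<'E'
from s import *
R=down(D(71.3),D(-55)); g=np.array([.40,-.10,.13])
plan(g,R,jaw=0,vmax=.032,wmax=D(5.5))
E
```

```text
t 6.07 q [-0.95   0.44   1.208  0.504  1.835 -0.576] p [ 0.4715 -0.4403  0.2953] rpy [ 3.131 -0.605  1.249] F [ 1.7  0.  -0.6] w 0.0541
rows 17
[[[0, 0.255, -0.104, 0.081, 0.0, -0.059, 0.0], [0, 0.51, -0.208, 0.177, 0.001, -0.117, 0.0], [0, 0.761, -0.312, 0.289, 0.001, -0.176, 0.0]]]
[[[0, 0.272, -0.104, 0.054, 0.0, -0.059, 0.0], [0, 0.543, -0.208, 0.123, 0.001, -0.117, 0.0], [0, 0.811, -0.312, 0.207, 0.001, -0.176, 0.0]]]
[[[0, 0.281, -0.104, 0.023, 0.0, -0.059, 0.0], [0, 0.56, -0.208, 0.062, 0.001, -0.117, 0.0], [0, 0.837, -0.312, 0.115, 0.001, -0.176, 0.0]]]
[[[0, 0.281, -0.104, -0.009, 0.0, -0.059, 0.0], [0, 0.56, -0.208, -0.002, 0.001, -0.117, 0.0], [0, 0.837, -0.311, 0.019, 0.001, -0.176, 0.0]]]
[[[0, 0.272, -0.104, -0.039, 0.0, -0.059, 0.0], [0, 0.543, -0.208, -0.063, 0.001, -0.117, 0.0], [0, 0.811, -0.311, -0.073, 0.001, -0.176, 0.0]]]
[[[0, 0.255, -0.104, -0.066, 0.0, -0.059, 0.0], [0, 0.509, -0.208, -0.118, 0.001, -0.117, 0.0]]]
```

Emit:
move_arm(increments=[[[0,0.255,-0.104,0.08,0,-0.059,0],[0,0.51,-0.208,0.177,0,-0.117,0],[0,0.761,-0.312,0.289,0,-0.176,0]]])

```text
time: 6.32
tool_pos: [0.4659, -0.3545, 0.3056]
ee_rot: [-3.137, -0.331, 1.24]
wrist_force: [0.2, 0.5, -2.1]
width: 0.0533
```

Emit:
move_arm(increments=[[[0,0.272,-0.104,0.054,0,-0.059,0],[0,0.543,-0.208,0.123,0,-0.117,0],[0,0.811,-0.312,0.207,0,-0.176,0]]])

```text
time: 6.57
tool_pos: [0.4632, -0.2644, 0.3136]
ee_rot: [-3.138, -0.054, 1.243]
wrist_force: [-0.2, 0.4, -3.0]
width: 0.0539
```

Emit:
move_arm(increments=[[[0,0.281,-0.104,0.023,0,-0.059,0],[0,0.56,-0.208,0.062,0,-0.117,0],[0,0.837,-0.312,0.115,0,-0.176,0]]])

```text
time: 6.82
tool_pos: [0.4607, -0.1744, 0.3071]
ee_rot: [-3.139, 0.222, 1.244]
wrist_force: [-0.1, 0.2, -3.1]
width: 0.0536
```

Emit:
move_arm(increments=[[[0,0.281,-0.104,-0.009,0,-0.059,0],[0,0.56,-0.208,-0.002,0,-0.117,0],[0,0.837,-0.311,0.019,0,-0.176,0]]])

```text
time: 7.07
tool_pos: [0.4573, -0.0873, 0.2871]
ee_rot: [-3.138, 0.498, 1.246]
wrist_force: [0.6, 1.0, -3.9]
width: 0.0537
```

Emit:
move_arm(increments=[[[0,0.272,-0.104,-0.039,0,-0.059,0],[0,0.543,-0.208,-0.063,0,-0.117,0],[0,0.811,-0.311,-0.073,0,-0.176,0]]])

```text
time: 7.32
tool_pos: [0.4519, -0.0064, 0.2549]
ee_rot: [-3.137, 0.775, 1.248]
wrist_force: [0.3, -0.2, -2.4]
width: 0.0535
```

Emit:
move_arm(increments=[[[0,0.255,-0.104,-0.066,0,-0.059,0],[0,0.509,-0.208,-0.118,0,-0.117,0],[0,0.509,-0.208,-0.118,0,-0.117,0],[0,0.509,-0.208,-0.118,0,-0.117,0],[0,0.509,-0.208,-0.118,0,-0.117,0]]])

```text
time: 7.73
tool_pos: [0.4475, 0.0407, 0.2292]
ee_rot: [-3.136, 0.954, 1.248]
wrist_force: [-0.6, 0.8, -1.4]
width: 0.0538
```

```bash
python3 - <<'E'
from s import *
from bench import robot
R=down(D(71.3),D(-55)); g=np.array([.40,-.10,.052])
plan(g,R,jaw=0)
p,d=robot.snapshot('scene');c=robot.camera_params('scene');np.savez('s1.npz',p=p,d=d,**c)
cv2.imwrite('pics/s1.png',cv2.resize(cv2.cvtColor(p,cv2.COLOR_RGB2BGR)[60:260,160:440],(784,560)))
E
```

```text
t 7.73 q [ 0.202  0.182  1.765 -0.795  1.743  0.616] p [0.4475 0.0407 0.2292] rpy [-3.136  0.954  1.248] F [-0.6  0.8 -1.4] w 0.0538
rows 3
[[[0, 0.199, 0.001, 0.145, 0.0, -0.001, 0.0], [0, 0.398, 0.002, 0.291, -0.001, -0.002, 0.001], [0, 0.597, 0.003, 0.436, -0.001, -0.004, 0.001]]]
```

View pics/s1.png

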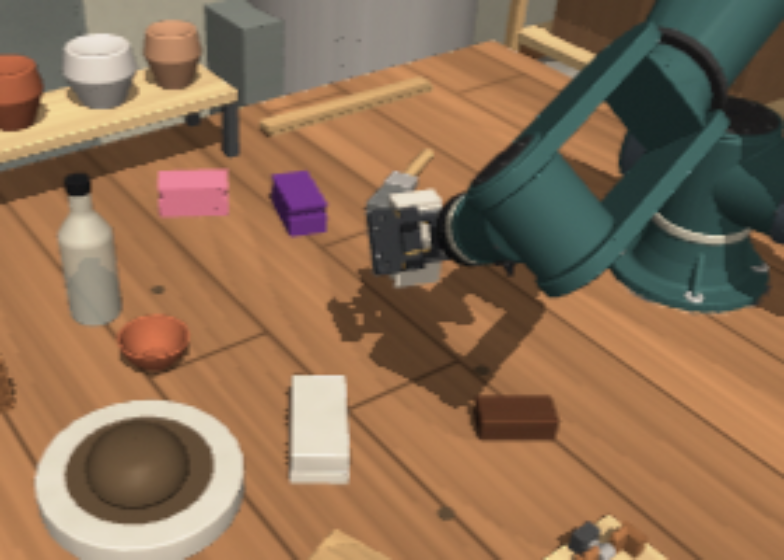

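Emit:
move_arm(increments=[[[0,0.199,0,0.145,0,-0.001,0],[0,0.398,0,0.29,0,-0.002,0],[0,0.58,0,0.425,0,-0.004,0],[0,0.58,0,0.425,0,-0.004,0],[0,0.597,0,0.436,0,-0.004,0],[0,0.597,0,0.436,0,-0.004,0]]])

```text
time: 8.28
tool_pos: [0.4475, 0.0393, 0.157]
ee_rot: [-3.141, 0.96, 1.241]
wrist_force: [0.2, 0.3, -2.0]
width: 0.0542
```

Emit:
move_arm(increments=[[[0,0.008,0,0.006,0,0,0],[0,0.016,0,0.012,0,0,0],[0,0.016,0,0.012,0,0,0]]])

```text
time: 8.53
tool_pos: [0.4472, 0.0399, 0.1546]
ee_rot: [-3.141, 0.96, 1.243]
wrist_force: [0.3, 1.0, -2.0]
width: 0.0544
```

```bash
python3 - <<'E'
from s import *
R=down(D(71.3),D(-55)); g=np.array([.40,-.10,.05])
plan(g,R,jaw=0)
E
```

```text
t 8.53 q [ 0.202  0.293  1.811 -0.787  1.636  0.731] p [0.4472 0.0399 0.1546] rpy [-3.141  0.96   1.243] F [ 0.3  1.  -2. ] w 0.0544
rows 1
[[[0, 0.01, 0.002, 0.009, -0.001, 0.0, 0.0]]]
```

Emit:
move_arm(increments=[[[0,0.006,0,0.005,0,0,0],[0,0.012,0,0.009,0,0,0],[0,0.012,0,0.009,0,0,0]]])

```text
time: 8.78
tool_pos: [0.4473, 0.0402, 0.1541]
ee_rot: [-3.142, 0.963, 1.242]
wrist_force: [-1.4, 3.2, 5.4]
width: 0.0538
```

Emit:
move_arm(increments=[[[0,0.008,0,0.006,0,0,0],[0,0.008,0,0.006,0,0,0],[0,0.008,0,0.006,0,0,0]]])

```text
time: 9.03
tool_pos: [0.4474, 0.0404, 0.1538]
ee_rot: [3.141, 0.964, 1.241]
wrist_force: [-1.3, 5.5, 9.3]
width: 0.0538
```

Emit:
move_arm(increments=[[[1,0,0,0,0,0,0],[1,0,0,0,0,0,0],[1,0,0,0,0,0,0],[1,0,0,0,0,0,0],[1,0,0,0,0,0,0]]])

```text
time: 9.45
tool_pos: [0.4468, 0.0398, 0.1511]
ee_rot: [-3.138, 0.962, 1.246]
wrist_force: [-0.9, 0.1, -0.3]
width: 0.0839
```

```bash
python3 - <<'E'
from s import *
from bench import robot
obs()
p,d=robot.snapshot('scene');c=robot.camera_params('scene');np.savez('s2.npz',p=p,d=d,**c)
cv2.imwrite('pics/s2.png',cv2.resize(cv2.cvtColor(p,cv2.COLOR_RGB2BGR)[100:200,230:370],(784,560)))
E
```

```text
t 9.45 q [ 0.202  0.299  1.813 -0.787  1.632  0.735] p [0.4468 0.0398 0.1511] rpy [-3.138  0.962  1.246] F [-0.9  0.1 -0.3] w 0.0839
```

View pics/s2.png

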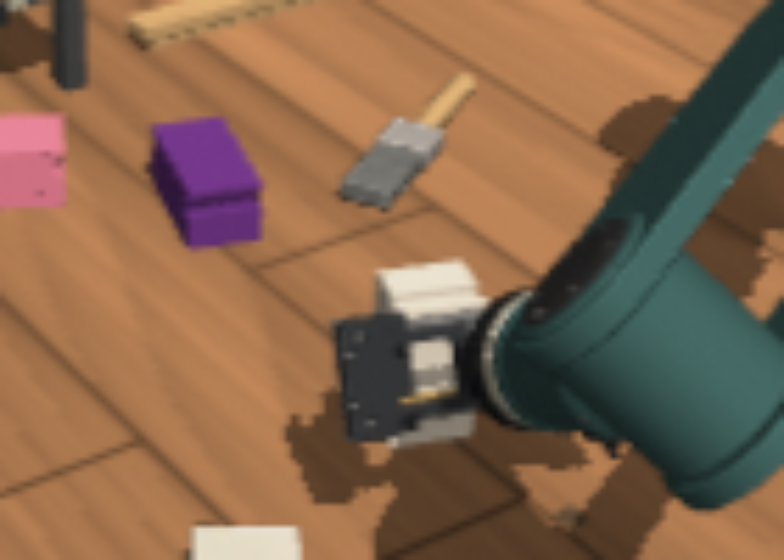

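Emit:
move_arm(increments=[[[1,0,0,-0.15,0,0,0],[1,0,0,-0.4,0,0,0],[1,0,0,-0.7,0,0,0],[1,0,0,-1,0,0,0]]])

```text
time: 9.83
tool_pos: [0.4733, 0.1179, 0.2087]
ee_rot: [-3.136, 0.962, 1.247]
wrist_force: [-0.4, -0.5, -0.4]
width: 0.0943
```

```bash
cat >> h.py <<'E'
def mk(gp,R): return {'tool_pos':np.asarray(gp)-R.apply([0,0,GP]),'ee_rot':R.as_euler('xyz')}
E
python3 - <<'E'
from s import *
xt=np.array([np.cos(D(71.3)),np.sin(D(71.3)),0]); S=np.array([.4,-.1,0])
plan(S+xt*.03+[0,0,.27],down(D(71.3),0),vmax=.036)
w1=mk(S+xt*.03+[0,0,.27],down(D(71.3),0))
print('---')
plan(S-xt*.14+[0,0,.16],down(D(71.3),D(65)),o=w1)
E
```

```text
t 9.83 q [ 0.329  0.315  1.649 -0.732  1.82   0.714] p [0.4733 0.1179 0.2087] rpy [-3.136  0.962  1.247] F [-0.4 -0.5 -0.4] w 0.0943
rows 10
[[[1, -0.337, 0.0, -0.043, 0.0, 0.061, 0.0], [1, -0.673, 0.0, -0.069, -0.001, 0.123, 0.0]]]
[[[1, -0.325, 0.0, -0.073, 0.0, 0.061, 0.0], [1, -0.648, 0.0, -0.13, -0.001, 0.123, 0.0], [1, -0.968, 0.0, -0.17, -0.001, 0.184, 0.0]]]
[[[1, -0.295, 0.0, -0.113, 0.0, 0.061, 0.0], [1, -0.589, 0.0, -0.209, -0.001, 0.123, 0.0], [1, -0.879, 0.0, -0.29, -0.001, 0.184, 0.0]]]
[[[1, -0.256, 0.0, -0.143, 0.0, 0.061, 0.0], [1, -0.51, 0.001, -0.269, -0.001, 0.123, 0.0]]]
---
rows 12
[[[1, -0.312, 0.0, 0.1, 0.0, 0.06, 0.0], [1, -0.622, 0.0, 0.215, 0.0, 0.12, 0.0], [1, -0.929, 0.0, 0.347, 0.0, 0.181, 0.0]]]
[[[1, -0.332, 0.0, 0.056, 0.0, 0.06, 0.0], [1, -0.662, 0.0, 0.129, 0.0, 0.12, 0.0], [1, -0.989, 0.0, 0.217, 0.0, 0.181, 0.0]]]
[[[1, -0.339, 0.0, 0.009, 0.0, 0.06, 0.0], [1, -0.676, 0.0, 0.034, 0.0, 0.12, 0.0]]]
[[[1, -0.336, 0.0, -0.023, 0.0, 0.06, 0.0], [1, -0.67, 0.0, -0.029, 0.0, 0.12, 0.0]]]
[[[1, -0.327, 0.0, -0.053, 0.0, 0.06, 0.0], [1, -0.653, 0.0, -0.09, 0.0, 0.12, 0.0]]]
```

Emit:
move_arm(increments=[[[1,-0.337,0,-0.043,0,0.061,0],[1,-0.673,0,-0.07,0,0.123,0]]])

```text
time: 10.0
tool_pos: [0.4636, 0.0881, 0.2659]
ee_rot: [-3.132, 0.767, 1.254]
wrist_force: [1.4, -0.6, 0.4]
width: 0.0939
```

Emit:
move_arm(increments=[[[1,-0.325,0,-0.073,0,0.061,0],[1,-0.648,0,-0.13,0,0.123,0],[1,-0.968,0,-0.17,0,0.184,0]]])

```text
time: 10.25
tool_pos: [0.444, 0.0312, 0.3487]
ee_rot: [-3.141, 0.475, 1.245]
wrist_force: [-0.1, -0.1, -0.3]
width: 0.094
```

Emit:
move_arm(increments=[[[1,-0.295,0,-0.113,0,0.061,0],[1,-0.589,0,-0.209,0,0.123,0],[1,-0.879,0,-0.29,0,0.184,0]]])

```text
time: 10.5
tool_pos: [0.4229, -0.0303, 0.4152]
ee_rot: [3.141, 0.186, 1.244]
wrist_force: [1.0, 0.2, -0.6]
width: 0.0938
```

Emit:
move_arm(increments=[[[1,-0.256,0,-0.143,0,0.061,0],[1,-0.51,0,-0.27,0,0.123,0]]])

```text
time: 10.67
tool_pos: [0.4084, -0.0729, 0.4513]
ee_rot: [3.141, -0.007, 1.244]
wrist_force: [0.1, 0.5, -0.1]
width: 0.094
```

Emit:
move_arm(increments=[[[1,-0.312,0,0.1,0,0.06,0],[1,-0.622,0,0.215,0,0.12,0],[1,-0.929,0,0.347,0,0.181,0]]])

```text
time: 10.92
tool_pos: [0.3785, -0.1612, 0.4157]
ee_rot: [3.139, -0.29, 1.244]
wrist_force: [0.4, 0.2, -0.2]
width: 0.0938
```

Emit:
move_arm(increments=[[[1,-0.332,0,0.056,0,0.06,0],[1,-0.662,0,0.13,0,0.12,0],[1,-0.989,0,0.217,0,0.181,0]]])

```text
time: 11.17
tool_pos: [0.3496, -0.2454, 0.3657]
ee_rot: [3.141, -0.575, 1.242]
wrist_force: [1.3, -0.6, 0.2]
width: 0.0938
```

Emit:
move_arm(increments=[[[1,-0.339,0,0.009,0,0.06,0],[1,-0.676,0,0.034,0,0.12,0]]])

```text
time: 11.33
tool_pos: [0.3318, -0.2976, 0.3259]
ee_rot: [-3.141, -0.764, 1.241]
wrist_force: [0.6, -0.2, -0.1]
width: 0.0942
```

Emit:
move_arm(increments=[[[1,-0.336,0,-0.023,0,0.06,0],[1,-0.67,0,-0.03,0,0.12,0]]])

```text
time: 11.5
tool_pos: [0.3156, -0.3455, 0.2816]
ee_rot: [-3.14, -0.952, 1.24]
wrist_force: [-0.1, -0.8, 0.1]
width: 0.0939
```

Emit:
move_arm(increments=[[[1,-0.327,0,-0.053,0,0.06,0],[1,-0.653,0,-0.09,0,0.12,0],[1,-0.653,0,-0.09,0,0.12,0],[1,-0.653,0,-0.09,0,0.12,0]]])

```text
time: 11.83
tool_pos: [0.3013, -0.3875, 0.2314]
ee_rot: [-3.125, -1.142, 1.226]
wrist_force: [-0.1, 0.3, 0.2]
width: 0.0936
```

```bash
python3 - <<'E'
from s import *
from bench import robot
o=obs()
c=robot.camera_params('top');p,d=robot.snapshot('top');np.savez('t3.npz',p=p,d=d,**c)
b=cv2.cvtColor(p,cv2.COLOR_RGB2BGR)[190:310,200:360]
c=robot.camera_params('wrist');p,d=robot.snapshot('wrist');np.savez('w3.npz',p=p,d=d,**c)
a=cv2.cvtColor(p,cv2.COLOR_RGB2BGR)
cv2.imwrite('pics/s3.png',cv2.hconcat([cv2.resize(a,(400,300)),cv2.resize(b,(400,300))]))
E
```

```text
t 11.83 q [-1.208  0.341  1.615  0.728  2.087 -0.819] p [ 0.3013 -0.3875  0.2314] rpy [-3.125 -1.142  1.226] F [-0.1  0.3  0.2] w 0.0936
```

View pics/s3.png

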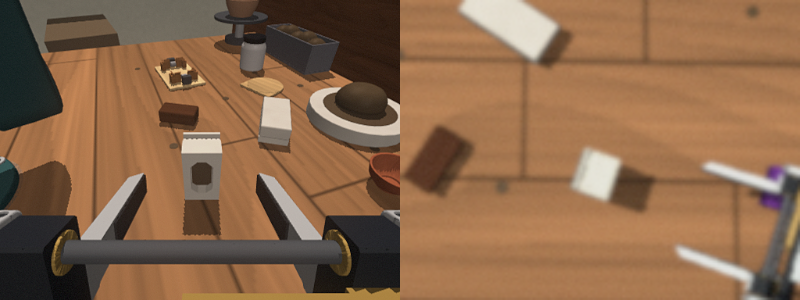

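The mould is standing at about (597,173) in the right panel, with its cavity facing the gripper. I'll measure it before regrasping.

```bash
python3 - <<'E'
from s import *
c=dict(np.load('t3.npz'));C=cloud(c,c['d']);hsv=cv2.cvtColor(c['p'],cv2.COLOR_RGB2HSV)
m=(hsv[...,1]<70)&(hsv[...,2]>120)&(np.abs(C[...,0]-.4)<.07)&(np.abs(C[...,1]+.1)<.05)&(C[...,2]>.085)
P=C[m];print(len(P),np.median(P[:,2]))
k=np.argwhere(m)[:,::-1]; X=ray(c,k,.1); r=cv2.minAreaRect((X[:,:2]*1000).astype(np.float32));print(r,X.mean(0))
c=dict(np.load('w3.npz'));C=cloud(c,c['d']);hsv=cv2.cvtColor(c['p'],cv2.COLOR_RGB2HSV)
m=(hsv[...,1]<80)&(np.abs(C[...,0]-.4)<.06)&(np.abs(C[...,1]+.12)<.05)&(C[...,2]>.01)&(C[...,2]<.12)
P=C[m];x=np.array([np.cos(D(71.3)),np.sin(D(71.3))]);y=np.array([-x[1],x[0]])
Q=P[(P[:,2]>.03)&(P[:,2]<.09)]-[.4,-.1,0]
a=Q[:,:2]@x;b=Q[:,:2]@y
f=a<np.percentile(a,50)
print('front a',np.percentile(a,[2,10,30,50]),'side b',np.percentile(b,[1,5,95,99]),'z',P[:,2].min(),P[:,2].max())
for lo in(-.025,-.02,.015,.02):
    s=(b>lo)&(b<lo+.005)&(a<0); print(lo,np.median(a[s]))
plan(np.array([.4,-.1,.05])-x[[0,1]].tolist().__len__()*0,down(D(71.3),D(65)))
E
```

```text
250 0.09942954946520394
((399.2503662109375, -103.10321044921875), (46.14751434326172, 53.723236083984375), 71.49928283691406) [ 0.39896192 -0.10318207  0.1       ]
front a [-0.02872983 -0.02832027 -0.02792838 -0.0276421 ] side b [-0.02710535 -0.02585488  0.02471536  0.02593471] z 0.010125040221994997 0.10156047795920009
-0.025 -0.027755236511240802
-0.02 -0.02745580266538173
0.015 -0.027649419562035774
0.02 -0.027669689071322875
t 11.93 q [-1.206  0.333  1.614  0.728  2.088 -0.819] p [ 0.3022 -0.3866  0.2357] rpy [-3.14  -1.135  1.242] F [ 0.3 -0.5  0.2] w 0.0941
rows 5
[[[1, -0.081, 0.001, 0.346, 0.0, 0.0, 0.0], [1, -0.162, 0.003, 0.692, 0.0, 0.0, 0.0]]]
[[[1, -0.081, 0.001, 0.346, 0.0, 0.0, 0.0], [1, -0.162, 0.003, 0.692, 0.0, 0.0, 0.0]]]
[[[1, -0.081, 0.001, 0.346, 0.0, 0.0, 0.0]]]
```

```bash
python3 - <<'E'
from s import *
plan(np.array([.3974,-.1076,.05]),down(D(71.3),D(65)))
E
```

```text
t 11.93 q [-1.206  0.333  1.614  0.728  2.088 -0.819] p [ 0.3022 -0.3866  0.2357] rpy [-3.14  -1.135  1.242] F [ 0.3 -0.5  0.2] w 0.0941
rows 5
[[[1, -0.088, 0.001, 0.331, 0.0, 0.0, 0.0], [1, -0.175, 0.003, 0.662, 0.0, 0.0, 0.0], [1, -0.263, 0.004, 0.994, 0.0, 0.0, 0.0]]]
[[[1, -0.088, 0.001, 0.331, 0.0, 0.0, 0.0], [1, -0.175, 0.003, 0.662, 0.0, 0.0, 0.0]]]
```

Emit:
move_arm(increments=[[[1,-0.11,0,0.2,0,0,0],[1,-0.22,0,0.45,0,0,0],[1,-0.33,0,0.7,0,0,0],[1,-0.438,0,0.9,0,0,0],[1,-0.438,0,0.9,0,0,0]]])

```text
time: 12.35
tool_pos: [0.3226, -0.3233, 0.1571]
ee_rot: [-3.135, -1.137, 1.241]
wrist_force: [-0.5, 0.4, 0.7]
width: 0.0937
```

```bash
python3 - <<'E'
from s import *
plan(np.array([.3974,-.1076,.05]),down(D(71.3),D(65)))
E
```

```text
t 12.35 q [-1.126  0.365  1.768  0.73   1.906 -0.896] p [ 0.3226 -0.3233  0.1571] rpy [-3.135 -1.137  1.241] F [-0.5  0.4  0.7] w 0.0937
rows 3
[[[1, -0.002, 0.006, 0.241, -0.001, 0.0, 0.0], [1, -0.005, 0.013, 0.481, -0.002, -0.001, -0.001], [1, -0.007, 0.019, 0.722, -0.002, -0.001, -0.001]]]
```

Emit:
move_arm(increments=[[[1,0,0,0.2,0,0,0],[1,0,0.005,0.45,0,0,0],[1,0,0.005,0.65,0,0,0],[1,0,0.005,0.74,0,0,0],[1,0,0.005,0.74,0,0,0],[0.8,0,0.005,0.74,0,0,0]]])

```text
time: 12.85
tool_pos: [0.3448, -0.264, 0.1278]
ee_rot: [3.138, -1.135, 1.247]
wrist_force: [-0.7, -0.3, 1.1]
width: 0.0902
```

```bash
python3 - <<'E'
from s import *
plan(np.array([.3974,-.1076,.05]),down(D(71.3),D(65)))
E
```

```text
t 12.85 q [-1.033  0.353  1.867  0.784  1.786 -0.903] p [ 0.3448 -0.264   0.1278] rpy [ 3.138 -1.135  1.247] F [-0.7 -0.3  1.1] w 0.0902
rows 1
[[[1, -0.007, -0.003, 0.025, 0.001, 0.0, 0.001]]]
```

Close.

Emit:
move_arm(increments=[[[0,0,0,0.02,0,0,0],[0,0,0,0.02,0,0,0],[0,0,0,0.02,0,0,0],[0,0,0,0.02,0,0,0],[0,0,0,0.02,0,0,0],[0,0,0,0.02,0,0,0],[0,0,0,0.02,0,0,0],[0,0,0,0.02,0,0,0]]])

```text
time: 13.52
tool_pos: [0.3447, -0.262, 0.1251]
ee_rot: [-3.137, -1.137, 1.239]
wrist_force: [-0.9, -1.7, 1.2]
width: 0.0536
```

```bash
python3 - <<'E'
from s import *
o=obs();R0=Ro.from_euler('xyz',o['ee_rot']);g=o['tool_pos']+R0.apply([0,0,GP]);print('gp',g)
up=np.array([.39,-.11,.15]); plan(up,down(D(71.3),D(65)),jaw=0)
R1=down(D(71.3),D(65));R2=down(D(93.9),D(-25))
# seeds check continuity along path
via=np.array([.44,.16,.22])
print('--- to cradle hover')
plan(np.array([.479,.357,.15]),R2,o=mk(up,R1),jaw=0,vmax=.034,wmax=D(5.5))
q=o['joint_positions']
rv=(R1.inv()*R2).as_rotvec()
for s in np.linspace(0,1,9):
    q,e=ik(up+(np.array([.479,.357,.15])-up)*s,R1*Ro.from_rotvec(rv*s),[q]);print(np.round(q,2),round(e,4),wrist(q)[1].round(2))
E
```

```text
t 13.52 q [-1.032  0.356  1.871  0.785  1.782 -0.904] p [ 0.3447 -0.262   0.1251] rpy [-3.137 -1.137  1.239] F [-0.9 -1.7  1.2] w 0.0536
gp [ 0.39722108 -0.10736514  0.04942808]
t 13.52 q [-1.032  0.356  1.871  0.785  1.782 -0.904] p [ 0.3447 -0.262   0.1251] rpy [-3.137 -1.137  1.239] F [-0.9 -1.7  1.2] w 0.0536
rows 3
[[[0, 0.299, -0.02, -0.155, 0.0, -0.001, 0.0], [0, 0.598, -0.04, -0.311, 0.0, -0.001, -0.001], [0, 0.897, -0.06, -0.466, 0.0, -0.002, -0.001]]]
--- to cradle hover
rows 23
[[[0, 0.208, -0.018, 0.19, 0.004, -0.043, -0.011], [0, 0.415, -0.038, 0.388, 0.008, -0.086, -0.023], [0, 0.621, -0.06, 0.594, 0.012, -0.129, -0.034], [0, 0.826, -0.085, 0.808, 0.017, -0.171, -0.046]]]
[[[0, 0.256, -0.005, 0.16, 0.004, -0.043, -0.011], [0, 0.511, -0.013, 0.329, 0.008, -0.086, -0.023], [0, 0.765, -0.023, 0.505, 0.012, -0.129, -0.034]]]
[[[0, 0.285, 0.005, 0.13, 0.004, -0.043, -0.011], [0, 0.569, 0.009, 0.269, 0.008, -0.086, -0.023], [0, 0.853, 0.009, 0.415, 0.012, -0.129, -0.034]]]
[[[0, 0.307, 0.017, 0.095, 0.004, -0.043, -0.011], [0, 0.613, 0.032, 0.198, 0.008, -0.086, -0.023], [0, 
[... 391 characters left out ...]
11], [0, 0.643, 0.099, -0.047, 0.008, -0.086, -0.023], [0, 0.963, 0.146, -0.058, 0.012, -0.129, -0.034]]]
[[[0, 0.309, 0.06, -0.068, 0.004, -0.043, -0.011]]]
[-1.05  0.18  1.84  0.82  1.94 -0.75] 0.0 [ 0.29 -0.39  0.29]
[-0.89 -0.01  1.9   0.77  1.8  -0.67] 0.0 [ 0.32 -0.31  0.35]
[-0.68 -0.15  1.94  0.69  1.66 -0.51] 0.0 [ 0.35 -0.21  0.39]
[-0.41 -0.24  1.92  0.55  1.53 -0.29] 0.0 [ 0.37 -0.1   0.43]
[-0.11 -0.23  1.86  0.35  1.43 -0.03] 0.0 [0.39 0.01 0.46]
[ 0.18 -0.14  1.75  0.13  1.42  0.24] 0.0 [0.42 0.13 0.48]
[ 0.42  0.02  1.59 -0.07  1.49  0.45] 0.0 [0.44 0.26 0.48]
[ 0.6   0.21  1.4  -0.22  1.63  0.57] 0.0 [0.45 0.38 0.47]
[ 0.73  0.42  1.17 -0.35  1.81  0.62] 0.0 [0.47 0.5  0.45]
```

Emit:
move_arm(increments=[[[0,0.12,-0.01,-0.06,0,0,0],[0,0.4,-0.03,-0.2,0,0,0],[0,0.7,-0.04,-0.36,0,0,0],[0,0.9,-0.06,-0.466,0,0,0]]])

```text
time: 13.85
tool_pos: [0.3379, -0.2643, 0.228]
ee_rot: [-3.139, -1.136, 1.241]
wrist_force: [1.0, -0.8, -2.6]
width: 0.0537
```

Emit:
move_arm(increments=[[[0,0.208,-0.018,0.19,0.004,-0.043,-0.011],[0,0.415,-0.038,0.388,0.008,-0.086,-0.023],[0,0.621,-0.06,0.594,0.012,-0.129,-0.034],[0,0.826,-0.085,0.808,0.017,-0.171,-0.046]]])

```text
time: 14.18
tool_pos: [0.3645, -0.1582, 0.2672]
ee_rot: [3.073, -0.862, 1.355]
wrist_force: [-0.3, 0.4, -3.0]
width: 0.054
```

Emit:
move_arm(increments=[[[0,0.256,-0.005,0.16,0.004,-0.043,-0.011],[0,0.511,-0.013,0.33,0.008,-0.086,-0.023],[0,0.765,-0.023,0.505,0.012,-0.129,-0.034]]])

```text
time: 14.43
tool_pos: [0.3841, -0.072, 0.2926]
ee_rot: [3.056, -0.656, 1.408]
wrist_force: [0.2, -0.8, -3.8]
width: 0.0537
```

Emit:
move_arm(increments=[[[0,0.285,0.005,0.13,0.004,-0.043,-0.011],[0,0.569,0.009,0.27,0.008,-0.086,-0.023],[0,0.853,0.009,0.415,0.012,-0.129,-0.034]]])

```text
time: 14.68
tool_pos: [0.4033, 0.0188, 0.3123]
ee_rot: [3.053, -0.45, 1.45]
wrist_force: [0.7, 0.1, -2.5]
width: 0.0538
```

Emit:
move_arm(increments=[[[0,0.307,0.017,0.095,0.004,-0.043,-0.011],[0,0.613,0.032,0.198,0.008,-0.086,-0.023],[0,0.919,0.044,0.31,0.012,-0.129,-0.034]]])

```text
time: 14.93
tool_pos: [0.4218, 0.1134, 0.325]
ee_rot: [3.059, -0.243, 1.489]
wrist_force: [0.3, -0.6, -2.7]
width: 0.0536
```

Emit:
move_arm(increments=[[[0,0.321,0.029,0.056,0.004,-0.043,-0.011],[0,0.641,0.055,0.12,0.008,-0.086,-0.023],[0,0.96,0.079,0.19,0.012,-0.129,-0.034]]])

```text
time: 15.18
tool_pos: [0.4393, 0.21, 0.3304]
ee_rot: [3.073, -0.037, 1.527]
wrist_force: [-1.0, -0.1, -1.5]
width: 0.0537
```

Emit:
move_arm(increments=[[[0,0.326,0.04,0.014,0.004,-0.043,-0.011],[0,0.651,0.078,0.037,0.008,-0.086,-0.023],[0,0.975,0.114,0.067,0.012,-0.129,-0.034]]])

```text
time: 15.43
tool_pos: [0.4555, 0.3072, 0.3282]
ee_rot: [3.095, 0.169, 1.569]
wrist_force: [1.2, 0.2, -2.5]
width: 0.0539
```

Emit:
move_arm(increments=[[[0,0.321,0.05,-0.027,0.004,-0.043,-0.011],[0,0.643,0.1,-0.047,0.008,-0.086,-0.023],[0,0.963,0.146,-0.058,0.012,-0.129,-0.034]]])

```text
time: 15.68
tool_pos: [0.4703, 0.4032, 0.3185]
ee_rot: [3.127, 0.373, 1.618]
wrist_force: [0.5, -0.1, -2.2]
width: 0.0535
```

Emit:
move_arm(increments=[[[0,0.309,0.06,-0.068,0.004,-0.043,-0.011],[0,0.309,0.06,-0.068,0.004,-0.043,-0.011],[0,0.309,0.06,-0.068,0.004,-0.043,-0.011],[0,0.309,0.06,-0.068,0.004,-0.043,-0.011]]])

```text
time: 16.02
tool_pos: [0.475, 0.4327, 0.3138]
ee_rot: [3.141, 0.438, 1.635]
wrist_force: [-0.1, -0.7, -1.7]
width: 0.054
```

```bash
python3 - <<'E'
from s import *
from bench import robot
plan(np.array([.479,.357,.15]),down(D(93.9),D(-25)),jaw=0)
for n in('top','scene','wrist'):
    c=robot.camera_params(n);p,d=robot.snapshot(n);np.savez(n+'4.npz',p=p,d=d,**c)
    b=cv2.cvtColor(p,cv2.COLOR_RGB2BGR)
    if n=='scene': S=cv2.resize(b[170:320,300:500],(400,300),interpolation=2)
    if n=='wrist': W=cv2.resize(b,(400,300))
    if n=='top': T=cv2.resize(b[205:265,105:185],(400,300),interpolation=2)
cv2.imwrite('pics/s4.png',cv2.vconcat([cv2.hconcat([S,W]),cv2.hconcat([T,T])]))
E
```

```text
t 16.02 q [ 0.729  0.423  1.168 -0.352  1.815  0.625] p [0.475  0.4327 0.3138] rpy [3.141 0.438 1.635] F [-0.1 -0.7 -1.7] w 0.054
rows 1
[[[0, 0.005, -0.012, 0.005, 0.0, 0.001, -0.002]]]
```

View pics/s4.png

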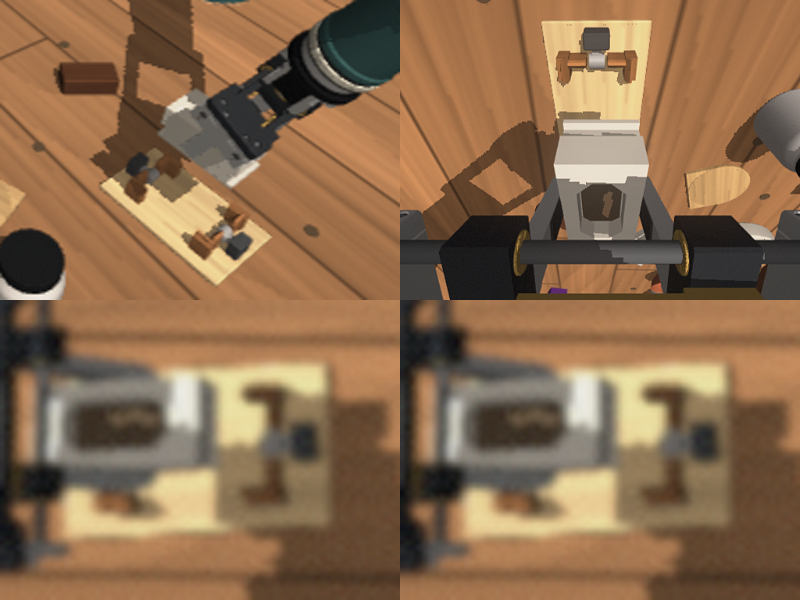

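```bash
python3 - <<'E'
from s import *
for f in('top_0','scene_0'):
    c=dict(np.load(f+'.npz'));C=cloud(c,c['d']);hsv=cv2.cvtColor(c['p'],cv2.COLOR_RGB2HSV)
    ang=D(93.9);x=np.array([np.cos(ang),np.sin(ang)]);y=np.array([-x[1],x[0]])
    P=C-[.479,.357,0];a=P[...,:2]@x;b=P[...,:2]@y;z=P[...,2]
    m=(abs(a)<.1)&(abs(b)<.065)&(z>.024)&(z<.05)
    print(f,m.sum(),'a',np.percentile(a[m],[1,99]),a[m].mean(),'b',np.percentile(b[m],[2,98]),b[m].mean())
    for s in(1,-1):
        mm=m&(a*s>0)
        g=mm&(abs(b)<.012);h=mm&(abs(b)>.02)
        print(s,'housing b',b[g].mean(),'a',np.percentile(a[g]*s,[5,95]),'guides a',np.percentile(a[h]*s,[5,95]),[round(b[h&(b*t>0)].mean(),4) for t in(1,-1)])
    hm=((hsv[...,0]>15)&(hsv[...,0]<32)&(hsv[...,1]>50)&(hsv[...,2]>150)&(abs(a)<.11)&(abs(b)<.075)&(z<.02)).astype(np.uint8)
    hm=cv2.morphologyEx(hm,cv2.MORPH_CLOSE,np.ones((15,15)))
    k=max(cv2.findContours(hm,0,1)[0],key=cv2.contourArea)
    X=ray(c,k[:,0],.008)[:,:2]-[.479,.357];A=X@x;B=X@y
    # line fits of 4 sides
    for n,U,V,sg in(('+x',A,B,1),('-x',A,B,-1),('+y',B,A,1),('-y',B,A,-1)):
        L=.09 if 'x' in n else .056; W=.04 if 'x' in n else .07
        s=(abs(U*sg-L)<.008)&(abs(V)<W)
        pf=np.polyfit(V[s],U[s],1); print(n,s.sum(),'off',round(pf[1]*sg,4),'slope deg',round(np.degrees(pf[0]),2))
# tilt of mould
c=dict(np.load('top4.npz'));C=cloud(c,c['d']);
P=C-[.479,.357,0];a=P[...,:2]@x;b=P[...,:2]@y;z=P[...,2];hsv=cv2.cvtColor(c['p'],cv2.COLOR_RGB2HSV)
m=(abs(a)<.06)&(abs(b)<.03)&(z>.15)&(z<.185)&(hsv[...,1]<60)
Q=np.c_[a[m],b[m],np.ones(m.sum())];s,_,_,_=np.linalg.lstsq(Q,z[m],rcond=None);print(m.sum(),s,np.std(Q@s-z[m]))
for lo in np.arange(-.05,.05,.02):
    k=m&(a>lo)&(a<lo+.02);print(round(lo,2),k.sum(),np.median(z[k]) if k.sum() else 0)
E
```

```text
top_0 329 a [-0.08695894  0.08217169] 0.0002359892995318891 b [-0.0387035   0.04123815] 0.0018039314598912737
1 housing b 0.00028383460169565907 a [0.04535535 0.08212931] guides a [0.03616059 0.05848556] [np.float64(0.0337), np.float64(-0.0314)]
-1 housing b -0.0003305709717590732 a [0.0512383  0.08683368] guides a [0.04158036 0.06441117] [np.float64(0.0336), np.float64(-0.0317)]
+x 23 off 0.091 slope deg -0.61
-x 23 off 0.0911 slope deg 0.77
+y 42 off 0.0577 slope deg 0.23
-y 40 off 0.0556 slope deg 0.18
scene_0 513 a [-0.0837907  0.0835997] 0.006174720246359802 b [-0.03952305  0.03670003] -0.0017335679090947711
1 housing b -0.000779386950730711 a [0.05037105 0.08360371] guides a [0.038709   0.06069453] [np.float64(0.0322), np.float64(-0.0336)]
-1 housing b -0.0005697040472595826 a [0.05104342 0.0841972 ] guides a [0.03904511 0.06059637] [np.float64(0.0318), np.float64(-0.0336)]
+x 19 off 0.0891 slope deg -0.55
-x 15 off 0.0873 slope deg 2.47
+y 34 off 0.0534 slope deg -0.39
-y 45 off 0.0567 slope deg 0.09
448 [ 0.00509199 -0.0256045   0.16776634] 0.006336599328078847
-0.05 146 0.170751169448143
-0.03 82 0.16845050961060154
-0.01 80 0.17021286961216334
0.01 68 0.16985363138914958
0.03 67 0.1692831584159306
```

```bash
python3 - <<'E'
from s import *
plan(np.array([.479,.357,.072]),down(D(93.9),D(-25)),jaw=0)
E
```

```text
t 16.17 q [ 0.728  0.419  1.168 -0.352  1.815  0.625] p [0.4753 0.4315 0.3165] rpy [3.137 0.435 1.632] F [ 0.  -0.2 -2.2] w 0.0538
rows 3
[[[0, 0.119, -0.006, 0.244, 0.0, 0.0, -0.001], [0, 0.238, -0.012, 0.488, 0.001, 0.0, -0.003], [0, 0.357, -0.017, 0.731, 0.001, -0.001, -0.004]]]
```

Emit:
move_arm(increments=[[[0,0.1,-0.006,0.2,0,0,-0.001],[0,0.238,-0.012,0.488,0,0,-0.003],[0,0.33,-0.014,0.68,0,0,-0.003],[0,0.357,-0.014,0.731,0,0,-0.003],[0,0.357,-0.014,0.731,0,0,-0.003]]])

```text
time: 16.58
tool_pos: [0.4737, 0.4327, 0.2325]
ee_rot: [-3.14, 0.439, 1.639]
wrist_force: [-0.5, -0.6, -2.4]
width: 0.0534
```

```bash
python3 - <<'E'
from s import *
from bench import robot
plan(np.array([.479,.357,.053]),down(D(93.9),D(-25)),jaw=0)
n='scene';c=robot.camera_params(n);p,d=robot.snapshot(n);b=cv2.cvtColor(p,cv2.COLOR_RGB2BGR)
n='wrist';c=robot.camera_params(n);p,d=robot.snapshot(n);w=cv2.cvtColor(p,cv2.COLOR_RGB2BGR)
np.savez('w5.npz',p=p,d=d,**c)
cv2.imwrite('pics/s5.png',cv2.hconcat([cv2.resize(b[220:310,340:460],(400,300),interpolation=2),cv2.resize(w,(400,300))]))
E
```

```text
t 16.58 q [ 0.731  0.475  1.263 -0.342  1.68   0.673] p [0.4737 0.4327 0.2325] rpy [-3.14   0.439  1.639] F [-0.5 -0.6 -2.4] w 0.0534
rows 1
[[[0, 0.071, 0.002, 0.147, -0.001, 0.002, 0.0]]]
```

View pics/s5.png

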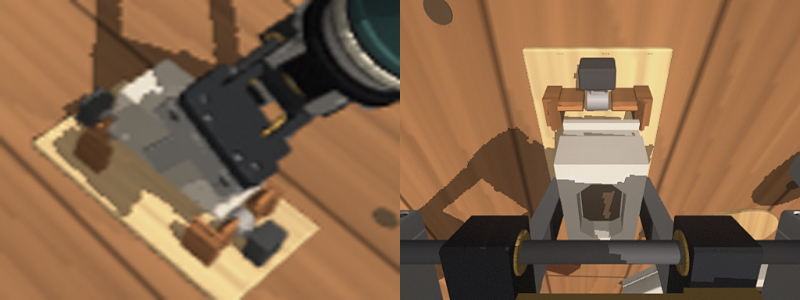

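```bash
python3 - <<'E'
from s import *
c=dict(np.load('w5.npz'));C=cloud(c,c['d']);hsv=cv2.cvtColor(c['p'],cv2.COLOR_RGB2HSV)
ang=D(93.9);x=np.array([np.cos(ang),np.sin(ang)]);y=np.array([-x[1],x[0]])
P=C-[.479,.357,0];a=P[...,:2]@x;b=P[...,:2]@y;z=P[...,2]
w=(hsv[...,1]<60)&(z>.085)&(z<.1)&(abs(a)<.07)&(abs(b)<.04)
print('rim z',np.median(z[w]),'a',np.percentile(a[w],[.5,1,99]),)
for lo in(-.045,-.04,-.035,):
    s=w&(a>lo)&(a<lo+.005);print('b ext',np.percentile(b[s],[1,99]))
e=(abs(a+.05)<.012)&(abs(b)<.03)&(z>.05)&(z<.098)&(hsv[...,1]<70)
for zl in(.05,.06,.07,.08,.09): 
    s=e&(z>zl)&(z<zl+.01); print(zl,s.sum(),np.percentile(a[s],[2,50]) if s.sum() else 0)
h=(hsv[...,2]<90)&(z>.026)&(z<.036)&(a<-.06)&(a>-.1)&(abs(b)<.02);print('housing',h.sum(),np.percentile(a[h],[2,98]),np.percentile(b[h],[2,98]))
g=(hsv[...,1]>100)&(z>.03)&(z<.045)&(a<-.03)&(a>-.07)&(abs(b)<.06);print('guides',g.sum(),np.percentile(a[g],[2,98]),np.percentile(b[g],[1,99]))
bs=(hsv[...,0]>15)&(hsv[...,0]<32)&(hsv[...,1]>40)&(abs(z-.008)<.006)&(a<-.065)&(a>-.1)&(abs(b)<.07)
print('base',bs.sum(),np.percentile(a[bs],[.5]),np.percentile(b[bs],[.5,99.5]))
E
```

```text
rim z 0.09008450223324542 a [-0.0347293  -0.0340271   0.05052336]Traceback (most recent call last):
  File "<stdin>", line 8, in <module>
    return _quantile_unchecked(
        a, q, axis, out, overwrite_input, method, keepdims, weights)
    return _ureduce(a,
                    func=_quantile_ureduce_func,
    ...<5 lines>...
                    overwrite_input=overwrite_input,
                    method=method)
    r = func(a, **kwargs)
    result = _quantile(arr,
                       quantiles=q,
    ...<2 lines>...
                       out=out,
                       weights=wgt)
    slices_having_nans = np.isnan(arr[-1, ...])
                                  ~~~^^^^^^^^^
IndexError: index -1 is out of bounds for axis 0 with size 0
```

```bash
python3 - <<'E'
from s import *
c=dict(np.load('w5.npz'));C=cloud(c,c['d']);hsv=cv2.cvtColor(c['p'],cv2.COLOR_RGB2HSV)
ang=D(93.9);x=np.array([np.cos(ang),np.sin(ang)]);y=np.array([-x[1],x[0]])
P=C-[.479,.357,0];a=P[...,:2]@x;b=P[...,:2]@y;z=P[...,2]
for u in(215,256,235,300):
  print('col',u)
  for v in range(60,310,6): print(v,c['p'][v,u],'a %.4f b %.4f z %.4f'%(a[v,u],b[v,u],z[v,u])) if u==256 or v%24==0 else 0
E
```

```text
col 215
72 [236 201 140] a 0.0810 b 0.0237 z 0.0074
96 [238 205 144] a 0.0666 b 0.0250 z 0.0075
120 [145  94  61] a 0.0561 b 0.0249 z 0.0185
144 [238 204 143] a 0.0322 b 0.0283 z 0.0076
168 [187 174 158] a 0.0445 b 0.0224 z 0.0519
192 [192 179 164] a 0.0494 b 0.0191 z 0.0777
216 [237 226 211] a 0.0462 b 0.0180 z 0.0903
240 [135 124 115] a 0.0283 b 0.0198 z 0.0895
264 [133 125 115] a 0.0088 b 0.0217 z 0.0898
288 [134 124 114] a -0.0152 b 0.0240 z 0.0899
col 256
60 [172 136  96] a 0.0866 b -0.0003 z 0.0037
66 [234 198 140] a 0.0848 b -0.0003 z 0.0085
72 [243 204 142] a 0.0815 b -0.0003 z 0.0087
78 [78 70 62] a 0.0815 b -0.0003 z 0.0182
84 [78 70 63] a 0.0820 b -0.0004 z 0.0283
90 [91 86 82] a 0.0796 b -0.0004 z 0.0304
96 [92 86 79] a 0.0766 b -0.0003 z 0.0310
102 [91 84 79] a 0.0736 b -0.0003 z 0.0317
108 [88 81 78] a 0.0697 b -0.0003 z 0.0308
114 [70 64 59] a 0.0672 b -0.0003 z 0.0329
120 [180 169 162] a 0.1409 b -0.0010 z 0.1818
126 [217 205 197] a 0.0562 b -0.0003 z 0.0261
132 [191 180 174] a 0.0525 b -0.0003 z 0.0267
138 [149 141 136] a 0.0489 b -0.0002 z 0.0275
144 [239 205 146] a
[... 1465 characters left out ...]
113 z 0.0516
192 [194 180 162] a 0.0503 b 0.0095 z 0.0787
216 [237 227 211] a 0.0463 b 0.0090 z 0.0904
240 [138 130 119] a 0.0295 b 0.0099 z 0.0904
264 [59 49 39] a -0.0099 b 0.0127 z 0.0768
288 [112 104  96] a -0.0258 b 0.0131 z 0.0836
col 300
72 [240 210 148] a 0.0810 b -0.0260 z 0.0074
96 [240 212 149] a 0.0667 b -0.0274 z 0.0077
120 [115  80  47] a 0.0565 b -0.0271 z 0.0193
144 [83 61 43] a 0.0445 b -0.0273 z 0.0273
168 [193 180 163] a 0.0440 b -0.0247 z 0.0513
192 [190 177 162] a 0.0502 b -0.0211 z 0.0786
216 [234 224 208] a 0.0458 b -0.0203 z 0.0900
240 [134 125 116] a 0.0288 b -0.0219 z 0.0899
264 [134 125 115] a 0.0097 b -0.0237 z 0.0905
288 [133 126 113] a -0.0146 b -0.0260 z 0.0903
```

```bash
python3 - <<'E'
from s import *
from scipy.ndimage import map_coordinates
ang=D(93.9);x=np.array([np.cos(ang),np.sin(ang)]);y=np.array([-x[1],x[0]])
def proj(c,X):
    k=X@c['R'].T+c['t'];k=k@c['mtx'].T;return k[:,:2]/k[:,2:]
def prof(c,z,axis,off,span):
    t=np.linspace(*span,121)
    L=[]
    for o in off:
        X=np.array([[*( [.479,.357]+(t_*x+o*y if axis=='a' else o*x+t_*y)),z] for t_ in t])
        uv=proj(c,X);L.append([map_coordinates(c['p'][...,ch].astype(float),[uv[:,1],uv[:,0]],order=1) for ch in(0,1,2)])
    return t,np.mean(L,0)
def edge(c,z,axis,off,span):
    t,P=prof(c,z,axis,off,span);v=P[1]+P[2]*.0
    g=np.abs(np.gradient(cv2.GaussianBlur(v[None],(9,1),2)[0],t)); lo,hi=np.median(v[:25]),np.median(v[-25:])
    mid=(lo+hi)/2;s=np.sign(v-mid);i=np.where(s[:-1]!=s[1:])[0]
    return np.round(t[i],4),round(lo),round(hi)
for f in('top_0','scene_0','w5','top4','w1'):
    if not os.path.exists(f+'.npz'): continue
    c=dict(np.load(f+'.npz'))
    if f=='w1':continue
    print(f)
    for sg in(1,-1):
        if f!='w5' or sg==1:
            print(' base a',sg,edge(c,.008,'a',[-.045,-.035,.035,.045],(sg*.075,sg*.105)))
            print(' base b',sg,edge(c,.008,'b',[-.07,.07] if f!='w5' else [.07,.08],(sg*.042,sg*.07)))
    if f=='w5': print(' base b -1',edge(c,.008,'b',[.07,.08],(-.042,-.07)), 'housing b',edge(c,.032,'b',[.075,.072],(0,.025)),edge(c,.032,'b',[.075,.072],(0,-.025)))
    for sg in(1,-1):
        print(' housing a',sg,edge(c,.032,'a',[-.004,0,.004],(sg*.072,sg*.098)))
E
```

```text
top_0
 base a 1 (array([0.089]), 205, 127)
 base b 1 (array([0.0569]), 171, 120)
 base a -1 (array([-0.09]), 185, 122)
 base b -1 (array([-0.0553]), 209, 116)
 housing a 1 (array([0.0824]), 77, 116)
 housing a -1 (array([-0.0748]), 97, 92)
scene_0
 base a 1 (array([0.0895]), 189, 116)
 base b 1 (array([0.0551]), 146, 113)
 base a -1 (array([-0.0892]), 181, 119)
 base b -1 (array([-0.0558]), 205, 120)
 housing a 1 (array([0.0856]), 69, 136)
 housing a -1 (array([-0.0861]), 71, 117)
w5
 base a 1 (array([0.0872]), 205, 126)
 base b 1 (array([0.0567]), 201, 121)
 base b -1 (array([-0.053]), 218, 124) housing b (array([0.0167]), 83, 205) (array([-0.011]), 82, 219)
 housing a 1 (array([0.0887]), 83, 131)
 housing a -1 (array([-0.0926]), 52, 50)
top4
 base a 1 (array([0.098]), 162, 92)
 base b 1 (array([0.056]), 162, 100)
 base a -1 (array([-0.0895]), 163, 101)
 base b -1 (array([-0.0518]), 175, 112)
 housing a 1 (array([0.0729, 0.0948]), 114, 101)
 housing a -1 (array([-0.0896]), 57, 94)
```

```bash
python3 - <<'E'
from s import *
plan(np.array([.4785,.3563,.057]),down(D(93.9),D(-25)),jaw=0)
E
```

```text
t 16.68 q [ 0.731  0.473  1.258 -0.343  1.68   0.673] p [0.4745 0.4338 0.236 ] rpy [3.138 0.435 1.637] F [ 0.6  0.7 -1.8] w 0.0537
rows 1
[[[0, 0.053, -0.013, 0.15, 0.002, -0.001, -0.001]]]
```

Emit:
move_arm(increments=[[[0,0.025,-0.01,0.07,0,0,0],[0,0.05,-0.01,0.12,0,0,0],[0,0.053,-0.01,0.15,0,0,0],[0,0.053,-0.01,0.15,0,0,0],[0,0.053,-0.01,0.15,0,0,0]]])

```text
time: 17.1
tool_pos: [0.4735, 0.4324, 0.2209]
ee_rot: [3.137, 0.437, 1.637]
wrist_force: [-1.8, -2.7, 6.5]
width: 0.0536
```

```bash
python3 - <<'E'
from s import *
plan(np.array([.4785,.3563,.053]),down(D(93.9),D(-25)),jaw=0)
E
```

```text
t 17.1 q [ 0.731  0.482  1.277 -0.344  1.655  0.682] p [0.4735 0.4324 0.2209] rpy [3.137 0.437 1.637] F [-1.8 -2.7  6.5] w 0.0536
rows 1
[[[0, 0.018, -0.002, 0.044, 0.002, 0.001, -0.001]]]
```

```bash
python3 - <<'E'
from s import *
from bench import robot
o=obs()
n='scene';c=robot.camera_params(n);p,d=robot.snapshot(n);b=cv2.cvtColor(p,cv2.COLOR_RGB2BGR)
np.savez('s6.npz',p=p,d=d,**c)
n='wrist';c=robot.camera_params(n);p,d=robot.snapshot(n);w=cv2.cvtColor(p,cv2.COLOR_RGB2BGR)
np.savez('w6.npz',p=p,d=d,**c); obs()
cv2.imwrite('pics/s6.png',cv2.hconcat([cv2.resize(b[220:310,340:460],(400,300),interpolation=2),cv2.resize(w[40:220,140:380],(400,300))]))
C=cloud(c,d);hsv=cv2.cvtColor(p,cv2.COLOR_RGB2HSV)
ang=D(93.9);x=np.array([np.cos(ang),np.sin(ang)]);y=np.array([-x[1],x[0]])
P=C-[.479,.357,0];a=P[...,:2]@x;b=P[...,:2]@y;z=P[...,2]
m=(abs(a)<.06)&(abs(b)<.03)&(z>.06)&(z<.09)&(hsv[...,1]<60)&(hsv[...,2]>100)
zt=np.percentile(z[m],70);t=m&(abs(z-zt)<.005);print('rim z',zt,'a',np.percentile(a[t],[1,99]),'b at end',np.percentile(b[t&(a>.03)],[1,99]))
g=(hsv[...,1]>90)&(hsv[...,0]<14)&(z>.03)&(z<.045)&(a>.03)&(a<.07)&(abs(b)<.06)
for s in(1,-1): print('guide',s,np.percentile(b[g&(b*s>0)],[2,98]),np.percentile(a[g&(b*s>0)],[2,98]))
Q=np.c_[a[t],b[t],np.ones(t.sum())];print(np.linalg.lstsq(Q,z[t],rcond=None)[0])
E
```

```text
t 17.1 q [ 0.731  0.482  1.277 -0.344  1.655  0.682] p [0.4735 0.4324 0.2209] rpy [3.137 0.437 1.637] F [-1.8 -2.7  6.5] w 0.0536
t 17.2 q [ 0.731  0.482  1.277 -0.344  1.655  0.682] p [0.4735 0.4324 0.2208] rpy [3.137 0.437 1.637] F [-1.2 -1.3  5.8] w 0.0538
rim z 0.07661849109878424 a [-0.03511958  0.04952407] b at end [-0.02708128  0.02572715]
guide 1 [0.01365216 0.04225826] [0.03556269 0.05853642]
guide -1 [-0.03835839 -0.00999225] [0.03672647 0.05863753]
[-0.0021694  -0.00262867  0.07621878]
```

View pics/s6.png

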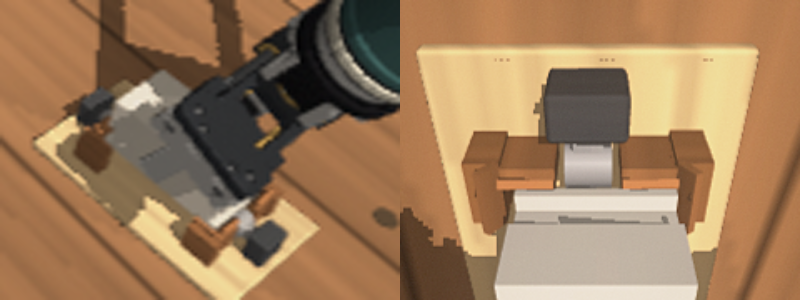

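```bash
python3 - <<'E'
from s import *
plan(np.array([.4777,.3547,.060]),down(D(93.9),D(-25)),jaw=0)
print('then')
plan(np.array([.4777,.3547,.0535]),down(D(93.9),D(-25)),jaw=0)
E
```

```text
t 17.2 q [ 0.731  0.482  1.277 -0.344  1.655  0.682] p [0.4735 0.4324 0.2208] rpy [3.137 0.437 1.637] F [-1.2 -1.3  5.8] w 0.0538
rows 1
[[[0, -0.025, -0.011, -0.014, 0.002, 0.001, -0.001]]]
then
t 17.2 q [ 0.731  0.482  1.277 -0.344  1.655  0.682] p [0.4735 0.4324 0.2208] rpy [3.137 0.437 1.637] F [-1.2 -1.3  5.8] w 0.0538
rows 1
[[[0, 0.002, -0.011, 0.045, 0.002, 0.001, -0.001]]]
```

Emit:
move_arm(increments=[[[0,-0.025,-0.011,-0.014,0,0,0],[0,-0.025,-0.011,-0.014,0,0,0],[0,-0.01,-0.011,0.015,0,0,0],[0,0.0,-0.011,0.04,0,0,0],[0,0.0,-0.011,0.04,0,0,0],[0,0.0,-0.011,0.04,0,0,0]]])

```text
time: 17.7
tool_pos: [0.4724, 0.4304, 0.2151]
ee_rot: [3.14, 0.439, 1.638]
wrist_force: [-1.6, -3.4, 5.1]
width: 0.0536
```

```bash
cat > chk.py <<'E'
from s import *
from bench import robot
import sys
def chk(nm):
    o=obs();R0=Ro.from_euler('xyz',o['ee_rot']);print('gp',(o['tool_pos']+R0.apply([0,0,GP])).round(4))
    n='wrist';c=robot.camera_params(n);p,d=robot.snapshot(n);w=cv2.cvtColor(p,cv2.COLOR_RGB2BGR)
    np.savez(nm+'.npz',p=p,d=d,**c)
    cv2.imwrite(f'pics/{nm}.png',cv2.resize(w[40:280,140:380],(600,600)))
    C=cloud(c,d);hsv=cv2.cvtColor(p,cv2.COLOR_RGB2HSV)
    ang=D(93.9);x=np.array([np.cos(ang),np.sin(ang)]);y=np.array([-x[1],x[0]])
    P=C-[.479,.357,0];a=P[...,:2]@x;b=P[...,:2]@y;z=P[...,2]
    m=(abs(a)<.06)&(abs(b)<.032)&(z>.045)&(z<.09)&(hsv[...,1]<60)&(hsv[...,2]>100)
    zt=np.percentile(z[m],70);t=m&(abs(z-zt)<.005);print('rim z',zt,'a',np.percentile(a[t],[1,99]),'b at end',np.percentile(b[t&(a>.03)],[1,99]))
    Q=np.c_[a[t],b[t],np.ones(t.sum())];print('plane',np.linalg.lstsq(Q,z[t],rcond=None)[0])
E
python3 -c "
from chk import *
chk('w7')"
```

```text
t 17.7 q [ 0.73   0.483  1.288 -0.344  1.645  0.684] p [0.4724 0.4304 0.2151] rpy [3.14  0.439 1.638] F [-1.6 -3.4  5.1] w 0.0536
gp [0.4779 0.3541 0.0521]
rim z 0.07081120498390933 a [-0.0372462   0.04743959] b at end [-0.02556841  0.02721017]
plane [-0.00287474 -0.00153398  0.07047562]
```

View pics/w7.png

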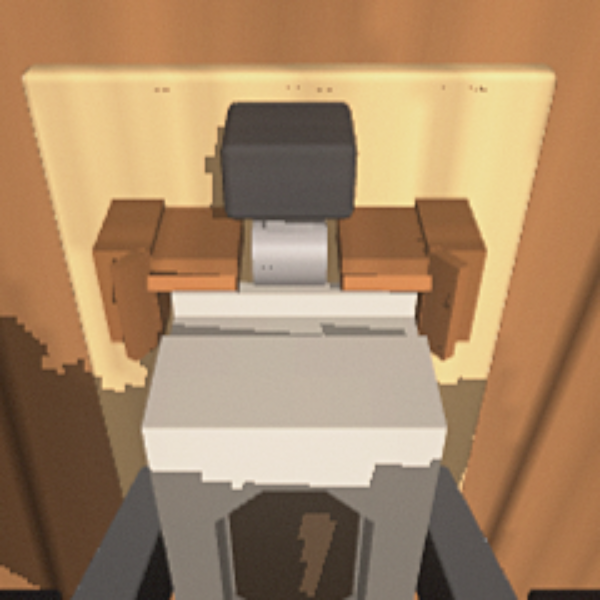

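Emit:
move_arm(increments=[[[1,0,0,0,0,0,0],[1,0,0,0,0,0,0],[1,0,0,0,0,0,0],[1,0,0,0,0,0,0],[1,0,0,0,0,0,0],[1,0,0,0,0,0,0]]])

```text
time: 18.25
tool_pos: [0.472, 0.4309, 0.214]
ee_rot: [3.141, 0.437, 1.64]
wrist_force: [-0.4, 0.6, 0.0]
width: 0.0906
```

Emit:
move_arm(increments=[[[1,0,0,-0.15,0,0,0],[1,0,0,-0.4,0,0,0],[1,0,0,-0.7,0,0,0],[1,0,0,-0.9,0,0,0],[1,0,0,-0.9,0,0,0]]])

```text
time: 18.67
tool_pos: [0.4697, 0.4706, 0.3013]
ee_rot: [3.132, 0.43, 1.637]
wrist_force: [0.3, -0.9, 0.4]
width: 0.0936
```

```bash
python3 - <<'E'
from s import *
plan(np.array([.4777,.3545,.14]),down(D(93.9),0),jaw=1)
E
```

```text
t 18.67 q [ 0.775  0.48   1.113 -0.34   1.817  0.668] p [0.4697 0.4706 0.3013] rpy [3.132 0.43  1.637] F [ 0.3 -0.9  0.4] w 0.0936
rows 4
[[[1, -0.29, 0.0, 0.048, 0.001, 0.068, 0.0], [1, -0.577, 0.0, 0.117, 0.003, 0.137, 0.0], [1, -0.86, 0.0, 0.207, 0.004, 0.205, 0.0]]]
[[[1, -0.297, 0.0, 0.016, 0.001, 0.068, 0.0]]]
```

Emit:
move_arm(increments=[[[1,-0.29,0,0.048,0,0.068,0],[1,-0.577,0,0.117,0,0.137,0],[1,-0.86,0,0.207,0,0.205,0]]])

```text
time: 18.92
tool_pos: [0.475, 0.3819, 0.3119]
ee_rot: [3.141, 0.111, 1.641]
wrist_force: [-0.3, 0.2, -0.3]
width: 0.094
```

Emit:
move_arm(increments=[[[1,-0.297,0,0.016,0,0.068,0],[1,-0.297,0,0.016,0,0.068,0],[1,-0.297,0,0.016,0,0.068,0],[1,-0.297,0,0.016,0,0.068,0]]])

```text
time: 19.25
tool_pos: [0.4773, 0.3525, 0.3144]
ee_rot: [-3.141, 0.009, 1.639]
wrist_force: [0.2, -0.3, -0.4]
width: 0.0939
```

```bash
python3 - <<'E'
from chk import *
chk('w8')
p,d=robot.snapshot('wrist');c=robot.camera_params('wrist');np.savez('w8.npz',p=p,d=d,**c)
cv2.imwrite('pics/w8b.png',cv2.cvtColor(p,cv2.COLOR_RGB2BGR))
C=cloud(c,d);hsv=cv2.cvtColor(p,cv2.COLOR_RGB2HSV)
w=((abs(C[...,2]-.072)<.006)&(abs(C[...,0]-.478)<.06)&(abs(C[...,1]-.356)<.07)).astype(np.uint8)
k=max(cv2.findContours(w,0,1)[0],key=cv2.contourArea);X=ray(c,k[:,0],.072);print(cv2.minAreaRect((X[:,:2]*1000).astype(np.float32)),np.median(C[...,2][w>0]))
plan(np.array([.4777,.3545,.055]),down(D(93.9),0),jaw=1)
E
```

```text
t 19.25 q [ 0.543  0.218  1.402 -0.008  1.526  0.475] p [0.4773 0.3525 0.3144] rpy [-3.141  0.009  1.639] F [ 0.2 -0.3 -0.4] w 0.0939
gp [0.4774 0.3509 0.1344]
rim z 0.07180567265509966 a [-0.05228122  0.04657239] b at end [-0.02590278  0.02693216]
plane [-0.00141892  0.00913055  0.07143403]
((478.76409912109375, 354.7591247558594), (53.8894157409668, 99.76883697509766), 3.951307773590088) 0.07156166760402247
t 19.35 q [ 0.545  0.219  1.4   -0.008  1.526  0.475] p [0.4772 0.3538 0.3145] rpy [3.141 0.009 1.641] F [-0.2  0.3  0.5] w 0.0942
rows 3
[[[1, 0.005, 0.002, 0.265, 0.0, 0.002, 0.0], [1, 0.009, 0.003, 0.53, 0.0, 0.004, 0.001], [1, 0.014, 0.005, 0.795, 0.0, 0.006, 0.001]]]
```

View pics/w8b.png

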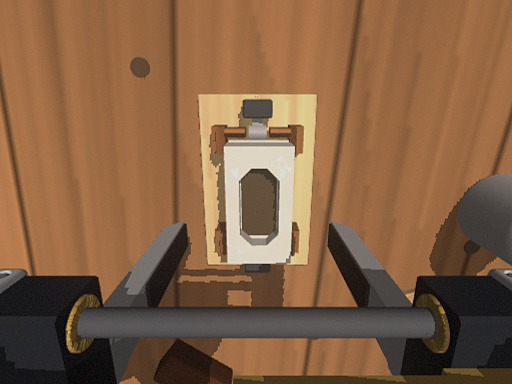

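The mould is cavity up at about (258,195). It's level and resting on the rollers: rim at 72 mm, centred at (0.479, 0.355). Next is a vertical regrasp.

Emit:
move_arm(increments=[[[1,0.01,0,0.2,0,0.003,0],[1,0.01,0,0.45,0,0.006,0],[1,0.015,0,0.7,0,0.006,0],[1,0.015,0,0.805,0,0.006,0],[1,0.015,0,0.805,0,0.006,0],[0,0.015,0,0.805,0,0.006,0],[0,0.015,0,0.805,0,0.006,0],[0,0.015,0,0.805,0,0.006,0]]])

```text
time: 20.02
tool_pos: [0.478, 0.3543, 0.2369]
ee_rot: [3.137, -0.003, 1.64]
wrist_force: [-0.3, -0.2, 0.1]
width: 0.0775
```

Emit:
move_arm(increments=[[[0,0,0,0,0,0,0],[0,0,0,0,0,0,0],[0,0,0,0,0,0,0],[0,0,0,0,0,0,0],[0,0,0,0,0,0,0],[0,0,0,0,0,0,0]]])

```text
time: 20.52
tool_pos: [0.4776, 0.3536, 0.2354]
ee_rot: [3.14, -0.002, 1.64]
wrist_force: [-0.3, -0.1, 1.9]
width: 0.0537
```

```bash
python3 -c "
from s import *
plan(np.array([.4785,.355,.036]),down(D(93.9),0),jaw=0)"
```

```text
t 20.52 q [5.420e-01 2.740e-01 1.497e+00 1.000e-03 1.368e+00 4.730e-01] p [0.4776 0.3536 0.2354] rpy [ 3.14e+00 -2.00e-03  1.64e+00] F [-0.3 -0.1  1.9] w 0.0537
rows 1
[[[0, 0.013, 0.009, 0.194, 0.001, -0.001, 0.001]]]
```

Emit:
move_arm(increments=[[[0,0,0,0.01,0,0,0],[0,0,0,0.02,0,0,0],[0,0,0,0.03,0,0,0],[0,0,0,0.03,0,0,0]]])

```text
time: 20.85
tool_pos: [0.4776, 0.3538, 0.2332]
ee_rot: [3.139, -0.003, 1.64]
wrist_force: [-0.4, 0.0, 4.7]
width: 0.0539
```

Emit:
move_arm(increments=[[[0,0,0,0.01,0,0,0],[0,0,0,0.02,0,0,0],[0,0,0,0.03,0,0,0],[0,0,0,0.03,0,0,0]]])

```text
time: 21.18
tool_pos: [0.4777, 0.3534, 0.2277]
ee_rot: [3.14, -0.001, 1.64]
wrist_force: [2.5, 0.7, -2.4]
width: 0.054
```

Emit:
move_arm(increments=[[[0,0,0,0.015,0,0,0],[0,0,0,0.03,0,0,0],[0,0,0,0.045,0,0,0],[0,0,0,0.06,0,0,0],[0,0,0,0.06,0,0,0]]])

```text
time: 21.6
tool_pos: [0.4777, 0.3533, 0.2208]
ee_rot: [3.141, -0.0, 1.64]
wrist_force: [6.8, 1.4, -9.2]
width: 0.054
```

Emit:
move_arm(increments=[[[0,0,0,0.01,0,0,0],[0,0,0,0.02,0,0,0],[0,0,0,0.02,0,0,0]]])

```text
time: 21.85
tool_pos: [0.4767, 0.3536, 0.2194]
ee_rot: [-3.139, -0.001, 1.64]
wrist_force: [1.2, 1.3, -5.0]
width: 0.0537
```

Emit:
move_arm(increments=[[[0,0,0,0.008,0,0,0],[0,0,0,0.015,0,0,0],[0,0,0,0.015,0,0,0]]])

```text
time: 22.1
tool_pos: [0.4769, 0.3535, 0.219]
ee_rot: [-3.141, -0.001, 1.64]
wrist_force: [-0.8, 1.3, -3.5]
width: 0.0541
```

```bash
python3 -c "
from chk import *
chk('w9')"
```

```text
t 22.1 q [5.420e-01 2.880e-01 1.514e+00 1.000e-03 1.340e+00 4.730e-01] p [0.4769 0.3535 0.219 ] rpy [-3.141e+00 -1.000e-03  1.640e+00] F [-0.8  1.3 -3.5] w 0.0541
gp [0.4767 0.3536 0.039 ]
rim z 0.05537265480464812 a [-0.03245163  0.04636156] b at end [-0.0243535   0.02830946]
plane [-0.00180418  0.00389533  0.05499065]
```

Emit:
move_arm(increments=[[[0,0,0,0.008,0,0,0],[0,0,0,0.008,0,0,0],[0,0,0,0.008,0,0,0]]])

```text
time: 22.4
tool_pos: [0.4775, 0.3535, 0.2187]
ee_rot: [3.14, -0.001, 1.64]
wrist_force: [-0.3, -0.6, -2.1]
width: 0.0539
```

Emit:
move_arm(increments=[[[0,0,0,0.008,0,0,0],[0,0,0,0.008,0,0,0],[0,0,0,0.008,0,0,0]]])

```text
time: 22.65
tool_pos: [0.4776, 0.3536, 0.2179]
ee_rot: [3.14, -0.001, 1.64]
wrist_force: [0.2, -0.2, -2.4]
width: 0.0537
```

Emit:
move_arm(increments=[[[0,0,0,0.01,0,0,0],[0,0,0,0.01,0,0,0],[0,0,0,0.01,0,0,0]]])

```text
time: 22.9
tool_pos: [0.4776, 0.3535, 0.2177]
ee_rot: [3.14, -0.001, 1.64]
wrist_force: [-2.1, -2.9, 4.6]
width: 0.0538
```

Emit:
move_arm(increments=[[[0,0,0,0.01,0,0,0],[0,0,0,0.01,0,0,0],[0,0,0,0.01,0,0,0]]])

```text
time: 23.15
tool_pos: [0.4775, 0.3535, 0.2177]
ee_rot: [3.14, -0.002, 1.64]
wrist_force: [-4.1, -4.3, 8.4]
width: 0.054
```

Emit:
move_arm(increments=[[[1,0,0,-0.01,0,0,0],[1,0,0,-0.01,0,0,0],[1,0,0,-0.01,0,0,0],[1,0,0,-0.01,0,0,0],[1,0,0,-0.01,0,0,0],[1,0,0,-0.01,0,0,0]]])

```text
time: 23.65
tool_pos: [0.4775, 0.3536, 0.2163]
ee_rot: [3.141, -0.001, 1.64]
wrist_force: [-0.2, 0.5, -0.0]
width: 0.0905
```

Emit:
move_arm(increments=[[[1,0,0,-0.2,0,0,0],[1,0,0,-0.5,0,0,0],[1,0,0,-0.8,0,0,0],[1,0,0,-1,0,0,0],[1,0,0,-1,0,0,0],[1,0,0,-1,0,0,0],[1,0,0,-1,0,0,0]]])

```text
time: 24.23
tool_pos: [0.4771, 0.3533, 0.3151]
ee_rot: [-3.141, -0.0, 1.64]
wrist_force: [-0.4, -0.3, 0.4]
width: 0.0939
```

```bash
python3 - <<'E'
from chk import *
chk('w10')
c=robot.camera_params('wrist');p,d=robot.snapshot('wrist')
a=cv2.cvtColor(p,cv2.COLOR_RGB2BGR)
C=cloud(c,d)
w=((abs(C[...,2]-.054)<.006)&(abs(C[...,0]-.478)<.06)&(abs(C[...,1]-.356)<.07)).astype(np.uint8)
k=max(cv2.findContours(w,0,1)[0],key=cv2.contourArea);X=ray(c,k[:,0],.054);print(cv2.minAreaRect((X[:,:2]*1000).astype(np.float32)),np.median(C[...,2][w>0]))
b=(abs(C[...,2]-.008)<.006)&(abs(C[...,0]-.478)<.055)&(abs(C[...,1]-.356)<.085);print('base z',np.median(C[...,2][b]))
p,d=robot.snapshot('scene');s=cv2.cvtColor(p,cv2.COLOR_RGB2BGR)
cv2.imwrite('pics/end.png',cv2.hconcat([cv2.resize(a,(400,300)),cv2.resize(s,(400,300))]))
E
```

```text
t 24.23 q [5.420e-01 2.170e-01 1.402e+00 1.000e-03 1.524e+00 4.730e-01] p [0.4771 0.3533 0.3151] rpy [-3.141 -0.     1.64 ] F [-0.4 -0.3  0.4] w 0.0939
gp [0.4769 0.3533 0.1351]
rim z 0.054124898770422016 a [-0.05241857  0.04648951] b at end [-0.02561132  0.02727137]
plane [-0.00013762  0.00050355  0.05370731]
((478.3223876953125, 354.1638488769531), (53.92903137207031, 99.25499725341797), 3.938019275665283) 0.05373550759429773
base z 0.007775663180045059
```

View pics/end.png

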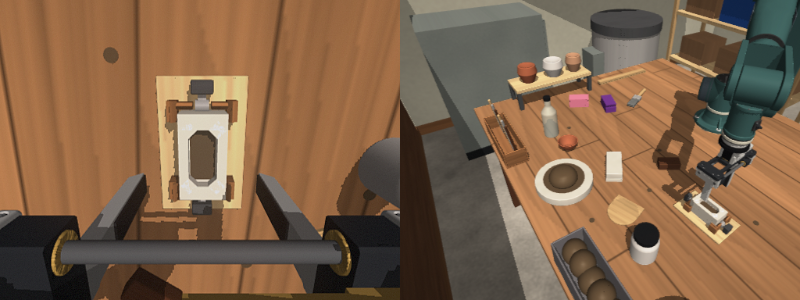

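The mould is in the pocket at about (203,155), cavity up and level. Its rim is at 53.7 mm against the 54 mm given for home, and the gripper is clear. Other objects look unmoved, so I'm handing in.

```bash
python3 -c "
from bench import robot
print(robot.close_job())"
```

```text
the job is handed in; nothing more can be done
None
```

The mould is cavity up in the cradle, pressed home on the pocket floor and released. I handed in at about 24.3 s.

**How it went:** I stood the mould on end, regrasped it from the cavity side and turned it over. I then set it level on the rollers, regrasped it vertically and pressed it down in small steps. The force dropped as the catches gave way, then rose at the floor. There I stopped and opened the gripper. The highest wrist reading I saw during the press was about 12 N, taken at the end of each move.

**Last checks:**
- **Seating:** the rim measured 53.7 mm above the bench (54 mm is home) and was level to under 0.1°. The pocket floor read 7.8 mm.
- **Gripper:** it was open and held about 80 mm above the mould, with the wrist force near zero.
- **Other objects:** the last scene picture shows nothing else visibly moved. I judged that by eye and did not measure each object.

**Disagreements:** the camera estimates of the cradle's position differed by up to about 3 mm. Because of this, the mould first touched about 4 mm too high, probably on the guide lips. I shifted it about 2 mm using the wrist view, and it then sat properly on the rollers.

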